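# Set the test shaft flat-up under the keeper

### The arm

A 7-joint arm with a two-finger parallel gripper is mounted at the origin on the work surface. World frame = base frame: x ahead of the robot, y to its left, z up, the work surface at z = 0. Lengths are in m, angles in rad, forces in N, time in s.
With the tool pointing down it reaches from about 0.35 to 0.9 m from the base axis. Payload 19.9 kg.
Tool frame: the origin (TCP) lies midway between the tips of the shut fingers; the grasp point (between the pads) lies 19 mm behind it; z points along the fingers, y is the direction in which the jaws open and shut (so a half turn about z gives the same grasp; the last joint's range is limited). The gripper opens to 85 mm and grips with 20 to 120 N. Pads are 22 mm wide; open, the fingers measure 114 mm over their backs; the gripper's body (76 mm by 85 mm) begins 54 mm behind the grasp point. The pads swing forward as they close: fully open they stand 13 mm farther back than shut.
Start: joints at [1.296, 0.417, -0.01, 1.614, 0.005, 1.111, -0.053], TCP at [0.145, -0.608, 0.231] pointing down, gripper open.
Joint ranges: [-2.81, 2.81], [-0.39, 2.02], [-1.27, 1.25], [0.06, 2.57], [-1.19, 4.33], [0.19, 2], [-2.82, 2.82]. Speed limits (rad/s): [1.89, 1.89, 2.39, 2.39, 3.01, 3.01, 3.01].

### API

Orientations are given as a unit quaternion [w, x, y, z].
In Python, from rig import r gives the robot as it stands. The module is installed in compiled form; this text tells all that it offers.
- The arm moves only by the tool send_rows, never from a script. Its argument "rows" is a list of rows, each a list of 3 entries, a list of its own where there are three numbers: the shift along the tool's x, y, z in mm, then the turn, a rotation vector about the tool's x, y, z in rad, then the closure, from 0 (fully open) to 1 (shut). In form: [[[tx, ty, tz], [ax, ay, az], jaw], ...]. A call has 1 to 12 rows; each row is the pose to reach, as a shift and turn from the pose commanded when the call began, along the tool's axes at that moment; what a row does not reach only later rows make up. A row lasts 1/10 s, in which the tool goes at most 50 mm and 8.59 degrees, less where a joint would pass 70% of its speed; a pose out of reach is approached as far as the arm can. A call with a gripper value outside its range is refused whole. The fingers move at their own pace and stop on an object; the grip force is fixed at half the most. Time passes only in rows, so rows that repeat a pose let the fingers close. It gives the time, the measured TCP pose, the force and the opening at its end, in the units of the state.
- r.state(): the state, without advancing time (a new reading comes with each control period).
- r.camera(name): name is "scene" or "top"; returns a dict with "frame" (480x640x3 uint8, red, green, blue), "camera_matrix" (3x3 intrinsics, pixels), "world_from_camera" (4x4, takes a point from camera to world coordinates). Camera axes: x right, y up, looking along -z (the intrinsics and any distortion apply to the point x, -y, -z); pixel columns grow to the right and rows downward; lengths in m; the calibration is good to about 2 mm. A picture is of the moment at which its call begins. There is no depth.
- r.close_job(): hands the job in, once; it reports no verdict.
Trained networks look in a picture, given as the dict that the camera call returned (one of the last four; its "shot" number tells which), for a name from the list of things; names that differ only in an ending like _2 or _b are one class to them, and where a whole thing is asked for, a point or a joint stands for the part that bears it (a point fixed in the world has none). Each returns a list of dicts, best first, with "conf" (0 to 1); they miss things now and then, are a little off and sometimes report something else, mostly with a low value. They report only what shows in the picture. A call takes as long as a camera call. They do not tell look-alikes from the thing itself.
- r.boxes_of(picture, name): "bbox" ([left, top, width, height] in pixels, round what is visible of it).
- r.landmark_of(picture, name): "centre" ([column, row] in pixels: a listed point, or the origin of a listed thing).
The state is a dict: "t": time; "joints": joint angles; "dq": joint speeds; "effort": joint torques, N m; "ee_pos": TCP position; "eef_rot": TCP orientation; "force": force on the tool from outside, world axes, zero at the start; "torque": the same for the moment, N m; "width": finger opening in m.
Only numpy, scipy, OpenCV 4.12 (cv2) and the standard library are available. Lean on these libraries where they do the work, as an engineer would, in place of code of your own. Each camera call takes 0.05 s, during which the arm holds its last target.

### The job

Take the aluminium test shaft from the wooden cradle, lay it in the two V-blocks of the test stand with its milled end under the red keeper arm, and let go while the keeper is still up. Then swing the keeper down and roll the shaft, regrasping as needed and feeling for the flat on its milled end, until the flat faces up and the keeper lies fully down on it. Leave the shaft resting in the V-blocks, let go of everything, and leave the other things on the bench where they are.

Things in the scene. Friction and masses are not known exactly. Their poses are not given: they have to be found in the camera images.
- shaft: Aluminium shaft, 44 mm diameter, 200 mm long, about 0.55 kg, rigid. Origin at mid-length on its axis; y runs along it to the milled end. Fully round from y = -100 to +51 mm; from +51 to +100 mm one blue flat is milled. The roll of this frame about y tells nothing of the flat: at the start the flat faces 45 to 170 degrees from up, turned over towards +x (away from the robot), anew each run.
- milled (a point): Point on the shaft's axis in the middle of the milled end, y = +75 mm from the shaft's origin. The flat (30 mm wide, 49 mm long, painted blue) lies 16 mm from the axis, so 6 mm below the round of radius 22 mm. The axes are the shaft's and do not show the flat's direction.
- cradle: Wooden cradle where the shaft waits, fixed to the bench: two V-blocks, 20 mm long, at y = -80 and +38 mm on a board 85 x 200 x 10 mm. Origin at bench height; the shaft lies along its y axis, milled end to +y, axis 75 mm above the bench, mid-length over the origin within 4 mm. Open between the V-blocks.
- stand: Test stand fixed to the bench: bed plate 150 x 250 x 14 mm, two dark steel V-blocks, 20 mm long, at y = -80 and +38 mm, blue hinge bracket at x = +55, y = +77 mm. Origin at bench height below point seat; x points roughly away from the robot, y along the V-blocks' line. Between the V-blocks (y = -70 to +28 mm) the shaft is free on all sides down to the bed plate.
- seat (a point): The point of the stand where the mid-length point of the shaft's axis comes to lie when it rests in the V-blocks: 90 mm above the bench, axes as the stand's. The milled end goes to +y.
- hinge (a point): Middle of the keeper's hinge line on the stand: x = +55, y = +77 mm from the stand's origin, 106 mm above the bench, axes as the stand's. The keeper arm, 16 mm wide, swings in the plane through this point across the shaft. Closed it reaches 121 mm towards -x, its top face 26 mm above the hinge; its white pad (18 mm along x, underside level with the hinge) is 55 mm out.
- keeper (a joint): Angle (rad) of the red keeper arm: 0 = fully down, pad on an upward flat of a shaft in the V-blocks; about 0.11 = pad on its round; 1.65 = up against its stop. Above about 1.25 it stays up by its weight, below it falls softly by itself and rides on the shaft with about 1 N, rising when the shaft is rolled or lifted (1 mm = 0.018 rad). Starts up.
- keeper_tip (a point): Top of the black knob (18 mm in diameter, 22 mm tall) on the free end of the keeper arm: 113 mm out from the hinge line and 48 mm above it when closed.
- hub: Bystander: steel coupling hub, 60 mm in diameter, 42 mm tall, origin under it.
- bearing: Bystander: bearing ring, 72 mm in diameter, 18 mm tall, origin under it.
- screwdriver: Bystander: orange screwdriver lying on the bench.
- spanner: Bystander: steel spanner lying on the bench.
- grease_tin: Bystander: tin, 68 mm in diameter, 70 mm tall, origin under it.
- carton: Bystander: cardboard carton 90 x 120 x 60 mm, origin under it.
- sensor: Bystander: black sensor box 60 x 80 x 35 mm with a steel stub on top, origin under it.
Things that resemble listed ones, but are neither listed nor needed, are in the scene too. Of the things that look like the shaft, the largest one is meant.

How it is judged:
By the outcome, as a careful person would: the job done as asked, in the order asked, and still so for the second after the job is handed in, with the robot touching nothing.
It also fails if it takes over 72 s, if anything falls off the work surface, if the arm or the gripper's body presses on something with over 40 N, if the wrist force passes 120 N, or if a joint passes its speed limit or range.

## Working session

There is one attempt and no reset: what is moved stays moved. The work goes in short steps, Python scripts to look and compute and a tool call to move; the robot and the scene stay as the last step left them, time stands still between calls to the robot, and variables do not carry over. Pictures are saved under pics/ and viewed, and the job is handed in when it is done.

Besides the shell and the picture viewer there is one more tool, called in YAML: its name, and indented under it one key for each argument. send_rows: Moves the arm, as the interface text tells. Its arguments: {"type":"object","properties":{"rows":{"type":"array"}},"required":["rows"]}

```bash
mkdir -p pics; ls; python3 - <<'E'
from rig import r
import cv2,numpy as np
np.set_printoptions(precision=4,suppress=True)
print(r.state())
for n in("scene","top"):
    p=r.camera(n); cv2.imwrite(f"pics/{n}0.png",p["frame"][:,:,::-1]); print(n,p["camera_matrix"],p["world_from_camera"],[k for k in p])
    for o in("shaft","milled","cradle","stand","hinge","seat","keeper","keeper_tip"):
        try: print(o,[(np.round(d["centre"],1).tolist(),round(d["conf"],2)) for d in r.landmark_of(p,o)])
        except Exception as e: print(o,e)
        
E
```

```text
pics
{'t': 0.0, 'joints': array([ 1.2955,  0.418 , -0.0103,  1.6142,  0.0047,  1.1107, -0.053 ]), 'dq': array([-0.0005,  0.0007,  0.0017, -0.0004,  0.0003, -0.002 ,  0.0009]), 'effort': array([  0.0005, -86.4455,   0.679 , -43.4892,   0.019 ,   0.0076,
         0.    ]), 'ee_pos': array([ 0.1447, -0.6077,  0.2306]), 'eef_rot': array([-0.0006,  0.9932,  0.1166, -0.0001]), 'force': array([-0.7731, -0.558 , -0.6515]), 'torque': array([-0.0278,  0.0112, -0.0035]), 'width': 0.08563847030948425}
scene [[571.8631   0.     321.2784]
 [  0.     571.8631 241.3245]
 [  0.       0.       1.    ]] [[ 0.4464 -0.7219  0.5288  1.3632]
 [ 0.8947  0.3686 -0.2521 -0.3909]
 [-0.0129  0.5856  0.8105  1.3127]
 [ 0.      0.      0.      1.    ]] ['frame', 'camera_matrix', 'world_from_camera', 'shot']
shaft [([468.1, 200.4], 0.64), ([262.0, 232.5], 0.59), ([254.7, 278.2], 0.57), ([357.2, 311.0], 0.22)]
milled [([266.8, 217.1], 0.85), ([276.8, 266.5], 0.72), ([129.4, 285.9], 0.68)]
cradle [([256.5, 292.0], 0.68)]
stand [([381.5, 224.5], 0.76), ([186.3, 266.2], 0.63)]
hinge [([415.3, 201.2], 0.79)]
seat [([38
[... 332 characters left out ...]
028  0.2958]
 [-0.9997  0.0235 -0.0093  0.0005]
 [-0.0043  0.203   0.9792  1.3635]
 [ 0.      0.      0.      1.    ]] ['frame', 'camera_matrix', 'world_from_camera', 'shot']
shaft [([398.4, 240.8], 0.93), ([366.2, 304.2], 0.89), ([503.4, 294.4], 0.75)]
milled [([509.0, 311.7], 0.68), ([373.0, 247.9], 0.67), ([348.5, 319.5], 0.57)]
cradle [([397.6, 251.7], 0.83), ([257.8, 183.8], 0.61)]
stand [([247.8, 265.1], 0.76)]
hinge [([211.5, 237.8], 0.75), ([175.5, 307.2], 0.54), ([397.3, 250.3], 0.25)]
seat [([239.3, 259.5], 0.64)]
keeper it knows: bearing, carton, cradle, grease_tin, hinge, hub, keeper_tip, milled, screwdriver, seat, sensor, shaft, spanner, stand
keeper_tip [([200.0, 206.5], 0.53)]
```

View pics/scene0.png

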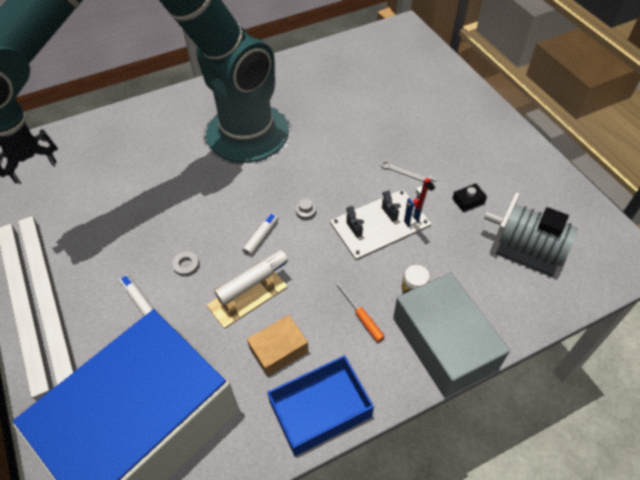

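View pics/top0.png

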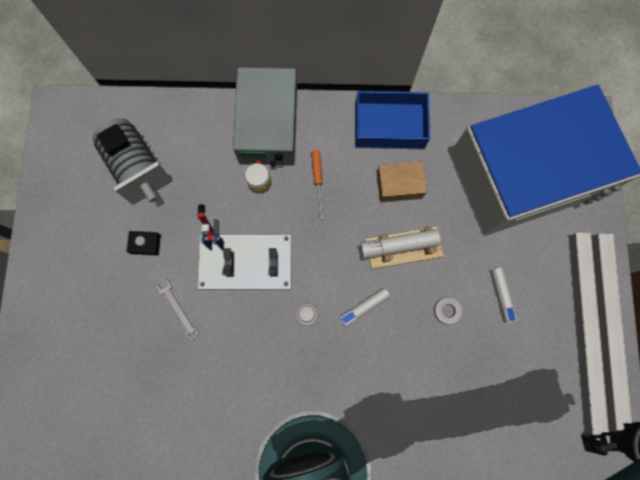

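```bash
python3 - <<'E'
import cv2
a=cv2.imread('pics/scene0.png');b=cv2.imread('pics/top0.png')
cv2.imwrite('pics/sc_a.png',cv2.resize(a[170:350,190:390],None,fx=3,fy=3,interpolation=cv2.INTER_CUBIC)[:540,:600])
cv2.imwrite('pics/sc_b.png',cv2.resize(a[120:280,320:520],None,fx=4,fy=3.75,interpolation=cv2.INTER_CUBIC))
cv2.imwrite('pics/tp_a.png',cv2.resize(b[190:340,330:530],None,fx=4,fy=4,interpolation=cv2.INTER_CUBIC))
cv2.imwrite('pics/tp_b.png',cv2.resize(b[170:320,150:350],None,fx=4,fy=4,interpolation=cv2.INTER_CUBIC))
E
```

```text
(no output)
```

View pics/sc_a.png

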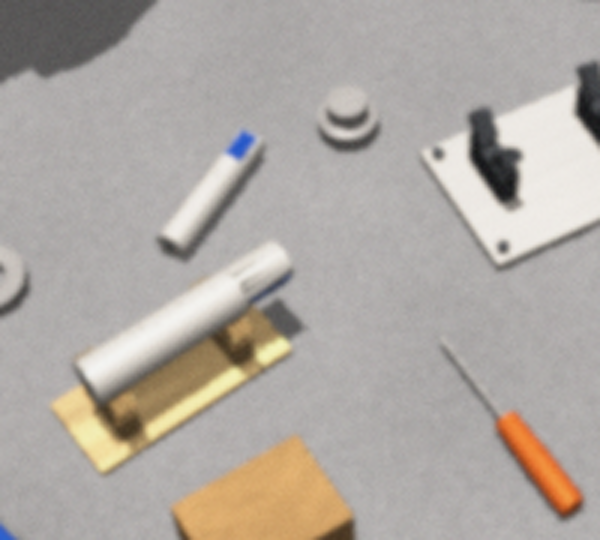

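View pics/sc_b.png

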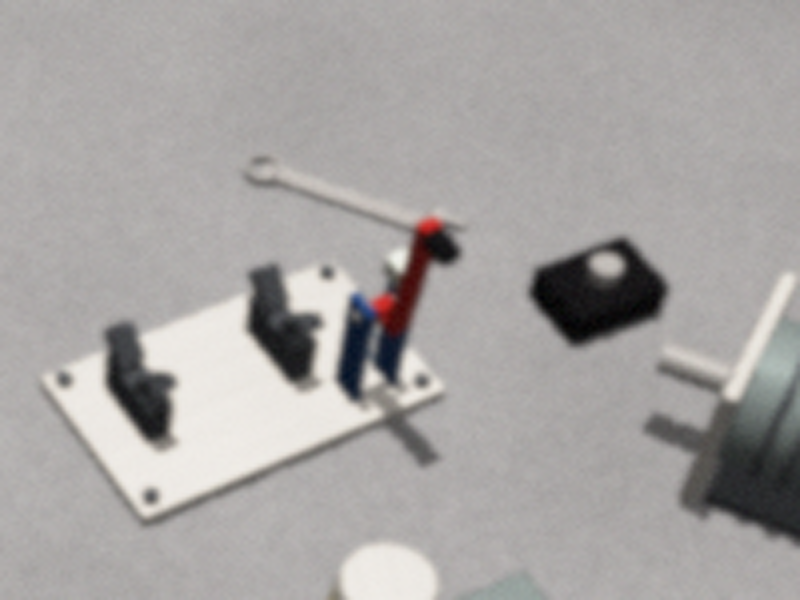

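View pics/tp_a.png

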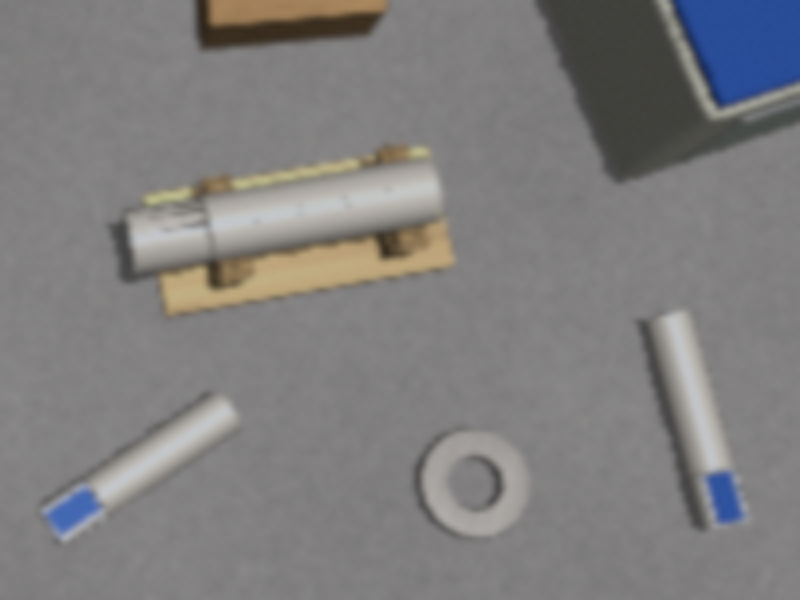

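View pics/tp_b.png

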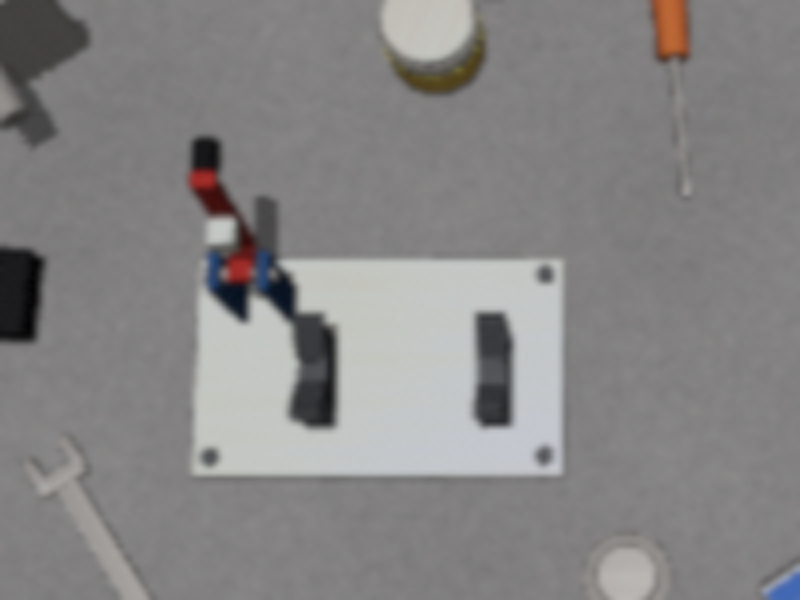

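The candidates for the shaft in the top view are the large one in the wooden cradle (400,243) and two small blue-tipped pins at (366,307) and (505,294). The one in the cradle is the largest, and its milled end points left (+y). In the crop its blue flat is just visible on the +x underside. The stand plate is at (245,262) with its keeper up.

```bash
cat > h.py <<'E'
import numpy as np,cv2
np.set_printoptions(precision=4,suppress=True)
def ray(p,uv):
    K=p["camera_matrix"];T=p["world_from_camera"]
    d=np.linalg.inv(K)@np.array([uv[0],uv[1],1.]); d=np.array([d[0],-d[1],-d[2]])
    return T[:3,3],T[:3,:3]@d
def onz(p,uv,z):
    o,d=ray(p,uv); return (o+d*(z-o[2])/d[2])
def proj(p,X):
    X=np.atleast_2d(X);T=p["world_from_camera"]
    c=(X-T[:3,3])@T[:3,:3]; c=c*[1,-1,-1]
    q=c@p["camera_matrix"].T; return q[:,:2]/q[:,2:]
def cyl(p,x,y,yaw,z,y0=-.1,y1=.1,R=.022):
    a=np.linspace(0,2*np.pi,40);ex=np.array([np.cos(yaw),np.sin(yaw),0]);ey=np.array([-np.sin(yaw),np.cos(yaw),0])
    P=[np.array([x,y,z])+ey*s+R*(np.cos(t)*ex+np.sin(t)*np.array([0,0,1])) for s in(y0,y1) for t in a]
    return cv2.convexHull(proj(p,np.array(P)).astype(np.float32))
def rd(rot):
    from scipy.spatial.transform import Rotation as R
    return R.from_quat(np.r_[rot[1:],rot[0]])
E
python3 - <<'E'
from rig import r
from h import *
from scipy.optimize import minimize
P={n:r.camera(n) for n in("top","scene")}
p=P["top"]
# plate
g=p["frame"].astype(int); m=((g.min(2)>165)).astype(np.uint8); m[:, :190]=0;m[:,300:]=0;m[:225]=0;m[300:]=0
m=cv2.morphologyEx(m,cv2.MORPH_CLOSE,np.ones((15,15)))
n,l,s,c=cv2.connectedComponentsWithStats(m);i=1+s[1:,4].argmax();print(s[i])
cn=cv2.findContours((l==i).astype(np.uint8),0,1)[0][0]
b=cv2.boxPoints(cv2.minAreaRect(cn));
for q in b: print(q,onz(p,q,.014))
print('mid',np.mean([onz(p,q,.014) for q in b],0))
# corner holes
# shaft both cams
def edge_cost(v,z=.075):
    tot=0
    for n,reg in(("top",(350,460,215,280)),("scene",(205,300,240,310))):
        q=P[n];f=cv2.resize(q["frame"],None,fx=1,fy=1).astype(np.float32)
        mm=np.zeros((480*4,640*4),np.uint8); cv2.fillPoly(mm,[np.round((cyl(q,*v,z)+.5)*4).astype(np.int32)],1)
        mm=cv2.resize(mm.astype(np.float32),(640,480),interpolation=cv2.INTER_AREA)
        x0,x1,y0,y1=reg;L=f.min(2)[y0:y1,x0:x1];sat=(f.max(2)-f.min(2))[y0:y1,x0:x1]
        w=np.clip((L-135)/50,0,1)
        tot-=np.sum((mm[y0:y1,x0:x1])*(w-.5))
    return tot
best=None
ctr=onz(p,(400,243),.075);print(ctr)
for yaw0 in(-.2,-.1,0,.1,.2):
    o=minimize(edge_cost,[ctr[0],ctr[1],yaw0],method="Nelder-Mead",options=dict(initial_simplex=[[ctr[0],ctr[1],yaw0],[ctr[0]+.02,ctr[1],yaw0],[ctr[0],ctr[1]+.02,yaw0],[ctr[0],ctr[1],yaw0+.15]],maxiter=150))
    print(o.x,o.fun)
    if best is None or o.fun<best.fun:best=o
v=best.x
for n in P:
    im=cv2.resize(P[n]["frame"][:,:,::-1],None,fx=4,fy=4,interpolation=cv2.INTER_CUBIC)
    cv2.polylines(im,[np.round((cyl(P[n],*v,.075)+.5)*4).astype(int)],True,(0,0,255),1)
    x0,y0=(330,190) if n=="top" else (180,200)
    cv2.imwrite(f"pics/fit_{n}.png",im[y0*4:y0*4+600,x0*4:x0*4+800])
E
```

```text
[ 198  225   93   64 4779]
[197.9127 287.968 ] [0.4544 0.3161 0.014 ]
[199.7709 224.7874] [0.6286 0.3233 0.014 ]
[290.7805 227.4641] [0.627 0.073 0.014]
[288.9222 290.6448] [0.4531 0.0722 0.014 ]
mid [0.5408 0.1961 0.014 ]
[ 0.5772 -0.2155  0.075 ]
[ 0.5625 -0.2092  0.2144] -337.86248779296875
[ 0.5628 -0.2095  0.2187] -341.0912170410156
[ 0.5621 -0.2092  0.218 ] -338.8124694824219
[ 0.5636 -0.211   0.2134] -335.85626220703125
[ 0.5636 -0.2095  0.2368] -339.0625
```

View pics/fit_top.png

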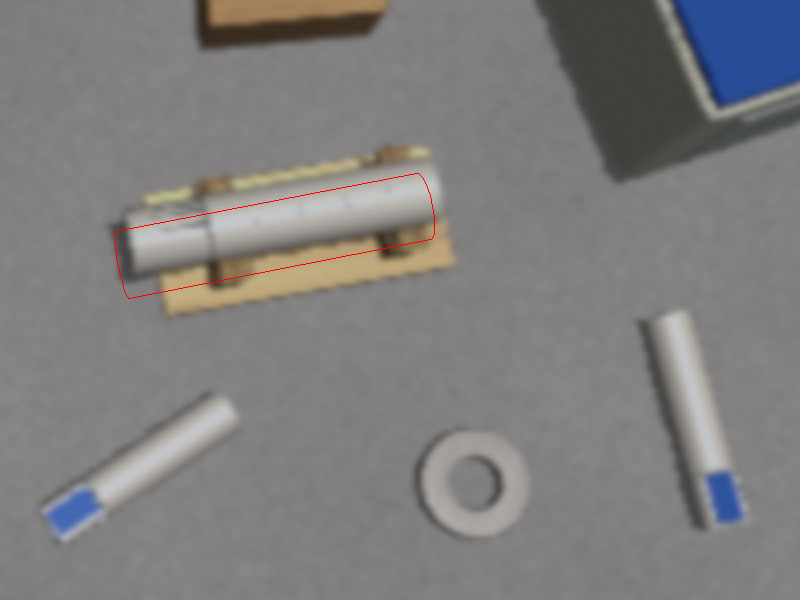

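View pics/fit_scene.png

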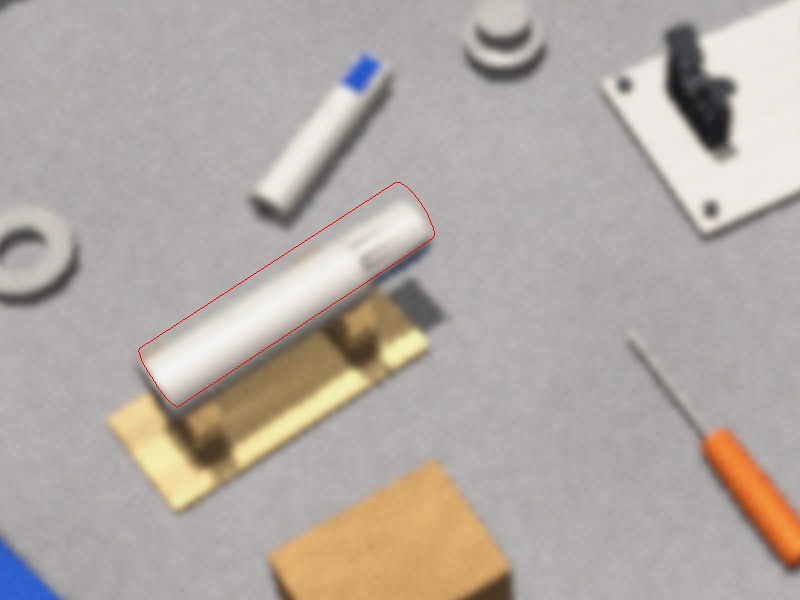

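```bash
python3 - <<'E'
from rig import r
from h import *
from scipy.optimize import differential_evolution as DE
P={n:r.camera(n) for n in("top","scene")}
G={}
for n in P:
    f=cv2.GaussianBlur(P[n]["frame"],(0,0),.8).astype(np.float32)
    gx=np.abs(cv2.Sobel(f,-1,1,0)).max(2);gy=np.abs(cv2.Sobel(f,-1,0,1)).max(2)
    G[n]=np.minimum(np.hypot(gx,gy),150)
def cost(v,ns,z=.075):
    t=0
    for n in ns:
        h=cyl(P[n],*v,z)[:,0]; h=np.vstack([h,h[:1]])
        pts=np.concatenate([np.linspace(h[i],h[i+1],max(2,int(np.linalg.norm(h[i+1]-h[i])*2))) for i in range(len(h)-1)]).astype(np.float32)
        t-=cv2.remap(G[n],pts[:,0].copy()[None],pts[:,1].copy()[None],1).mean()
    return t
for ns in(["top"],["scene"],["top","scene"]):
    o=DE(cost,[(.55,.61),(-.24,-.18),(-.05,.3)],args=(ns,),seed=1,maxiter=80,popsize=12)
    print(ns,o.x,o.fun)
v=o.x
for n in P:
    im=cv2.resize(P[n]["frame"][:,:,::-1],None,fx=4,fy=4,interpolation=cv2.INTER_CUBIC)
    cv2.polylines(im,[np.round((cyl(P[n],*v,.075)+.5)*4).astype(int)],True,(0,0,255),1)
    x0,y0=(330,190) if n=="top" else (180,200)
    cv2.imwrite(f"pics/fit2_{n}.png",im[y0*4:y0*4+600,x0*4:x0*4+800])
E
```

```text
['top'] [ 0.5723 -0.2167  0.2117] -113.30734252929688
['scene'] [ 0.5771 -0.2169  0.2173] -115.6091079711914
['top', 'scene'] [ 0.5751 -0.2166  0.2147] -221.29702758789062
```

View pics/fit2_top.png

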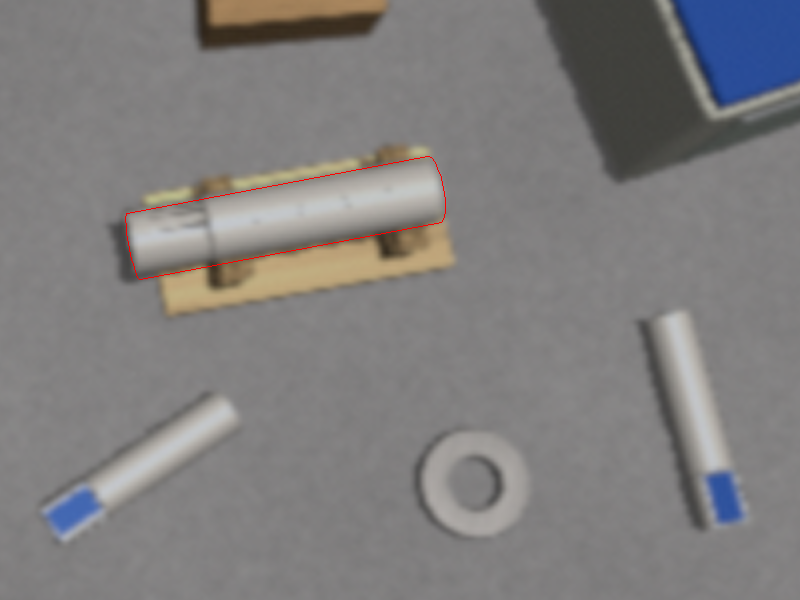

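View pics/fit2_scene.png

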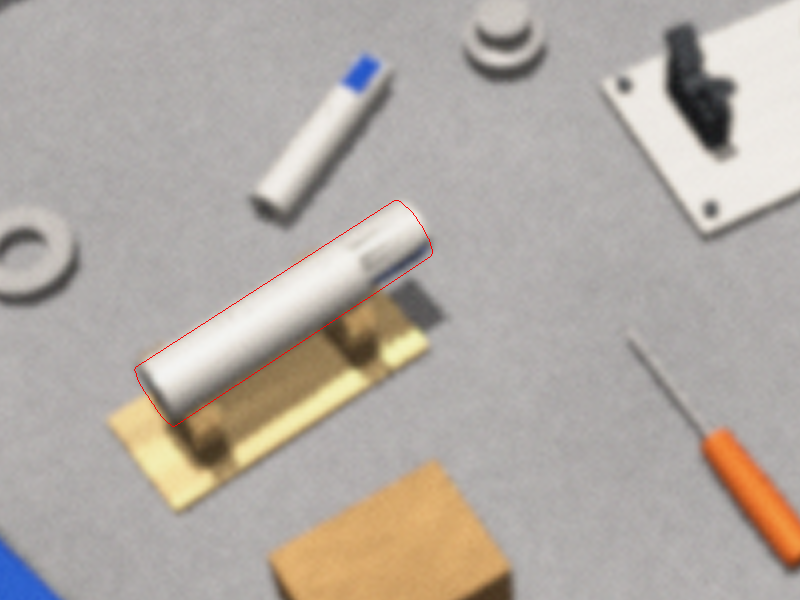

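```bash
python3 - <<'E'
from rig import r
from h import *
from scipy.optimize import differential_evolution as DE
P={n:r.camera(n) for n in("top","scene")}
G={}
for n in P:
    f=cv2.GaussianBlur(P[n]["frame"],(0,0),.8).astype(np.float32)
    gx=np.abs(cv2.Sobel(f,-1,1,0)).max(2);gy=np.abs(cv2.Sobel(f,-1,0,1)).max(2)
    G[n]=np.minimum(np.hypot(gx,gy),150)
def rect(v):
    c,s=np.cos(v[2]),np.sin(v[2])
    return [[v[0]+c*a-s*b,v[1]+s*a+c*b,.014] for a,b in((-.075,-.125),(.075,-.125),(.075,.125),(-.075,.125))]
def cost(v,ns):
    t=0
    for n in ns:
        h=proj(P[n],rect(v)); h=np.vstack([h,h[:1]])
        pts=np.concatenate([np.linspace(h[i],h[i+1],100) for i in range(4)]).astype(np.float32)
        t-=cv2.remap(G[n],pts[:,0].copy()[None],pts[:,1].copy()[None],1).mean()
    return t
for ns in(["top"],["scene"],["top","scene"]):
    o=DE(cost,[(.48,.58),(.15,.24),(-.2,.2)],args=(ns,),seed=1,maxiter=80,popsize=12)
    print(ns,o.x,o.fun)
v=o.x
def S(pts,off):
    c,s=np.cos(v[2]),np.sin(v[2]);pts=np.atleast_2d(pts)
    return np.c_[v[0]+c*pts[:,0]-s*(pts[:,1]+off),v[1]+s*pts[:,0]+c*(pts[:,1]+off),pts[:,2]]
for n in P:
    im=cv2.resize(P[n]["frame"][:,:,::-1],None,fx=4,fy=4,interpolation=cv2.INTER_CUBIC)
    cv2.polylines(im,[np.round((proj(P[n],rect(v))+.5)*4).astype(int)],True,(0,0,255),1)
    for q in proj(P[n],S([[0,-.09,.068],[0,-.07,.068],[0,.028,.068],[0,.048,.068],[.055,.069,.106],[.055,.085,.106],[0,0,.09]],0)):
        cv2.circle(im,tuple(np.round((q+.5)*4).astype(int)),3,(0,255,0),-1)
    x0,y0=(150,170) if n=="top" else (320,140)
    cv2.imwrite(f"pics/st_{n}.png",im[y0*4:y0*4+600,x0*4:x0*4+800])
E
```

```text
['top'] [0.5304 0.1949 0.0232] -140.76678466796875
['scene'] [0.5308 0.1944 0.0317] -131.2869873046875
['top', 'scene'] [0.5304 0.1948 0.025 ] -271.8240051269531
```

View pics/st_top.png

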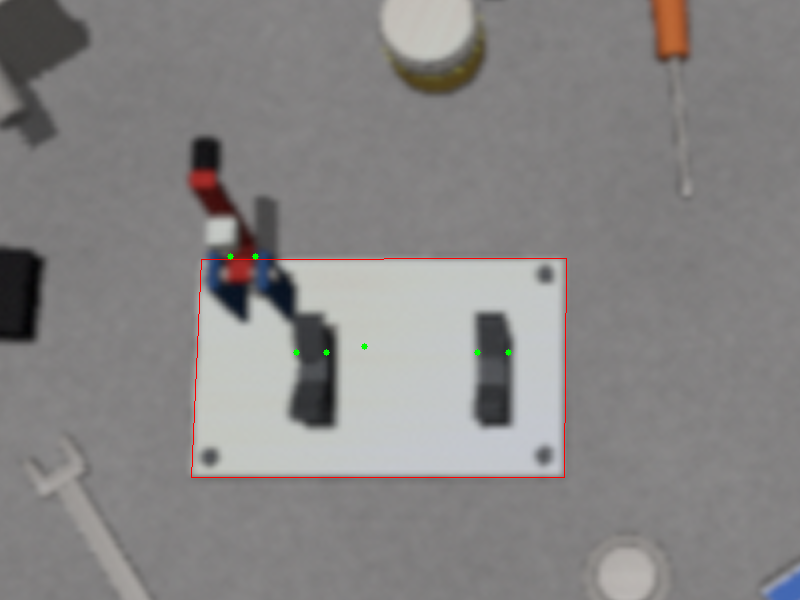

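View pics/st_scene.png

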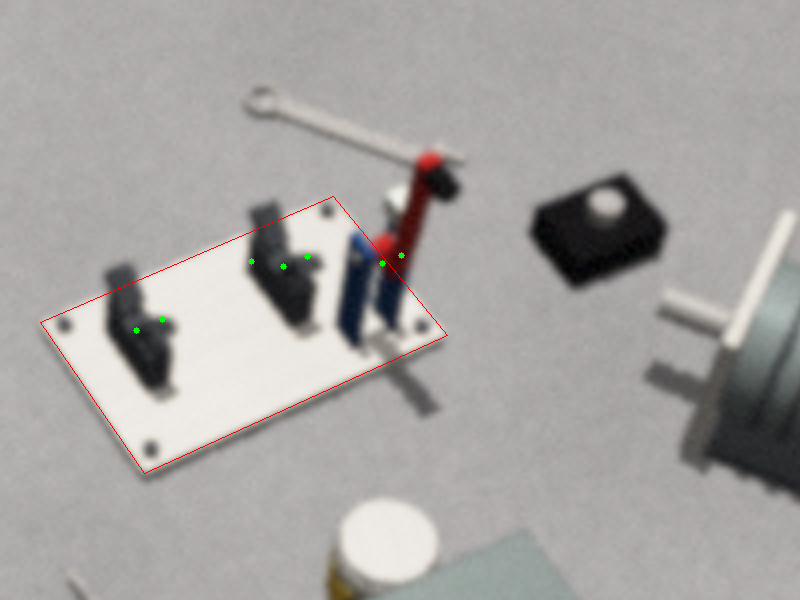

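```bash
python3 - <<'E'
from rig import r
from h import *
P={n:r.camera(n) for n in("top","scene")}
def tri(a,b):
    o1,d1=ray(P["top"],a);o2,d2=ray(P["scene"],b);d1/=np.linalg.norm(d1);d2/=np.linalg.norm(d2)
    A=np.c_[d1,-d2];t=np.linalg.lstsq(A,o2-o1,rcond=None)[0];a,b=o1+t[0]*d1,o2+t[1]*d2
    return (a+b)/2,np.linalg.norm(a-b)
L={}
for o in("seat","hinge","stand","keeper_tip"):
    L[o]={n:r.landmark_of(P[n],o) for n in P}
    for n in P: print(o,n,[(np.round(d["centre"],1).tolist(),round(d["conf"],2)) for d in L[o][n]])
    try:
        X,e=tri(L[o]["top"][0]["centre"],L[o]["scene"][0]["centre"])
        d=X[:2]-[.5304,.1948];c,s=np.cos(.025),np.sin(.025)
        print(X,e,"in plate frame",c*d[0]+s*d[1],-s*d[0]+c*d[1])
    except Exception as x:print(x)
for n in P:
    im=cv2.resize(P[n]["frame"][:,:,::-1],None,fx=8,fy=8,interpolation=cv2.INTER_CUBIC)
    x0,y0=(200,235) if n=="top" else (340,180)
    cv2.imwrite(f"pics/vb_{n}.png",im[y0*8:y0*8+480,x0*8:x0*8+800])
E
```

```text
seat top [([240.8, 261.2], 0.93)]
seat scene [([383.8, 205.0], 0.93)]
[0.5214 0.2008 0.0741] 0.010206160516000618 in plate frame -0.008858729964821035 0.00622882505894542
hinge top [([212.1, 238.4], 0.83), ([200.5, 204.3], 0.27)]
hinge scene [([416.2, 198.3], 0.61)]
[0.5706 0.2699 0.1173] 0.010318119427423373 in plate frame 0.04208605734144945 0.07408960555183476
stand top [([207.6, 237.8], 0.75), ([245.3, 267.4], 0.69)]
stand scene [([383.0, 223.1], 0.64), ([252.3, 294.0], 0.3)]
[0.5675 0.238  0.052 ] 0.10692380197616683 in plate frame 0.03815310531070062 0.04229136838905854
keeper_tip top [([200.7, 207.1], 0.89)]
keeper_tip scene [([433.9, 187.8], 0.86), ([251.6, 276.7], 0.73)]
[0.6241 0.2792 0.2109] 0.004501062750404759 in plate frame 0.09575003237069951 0.08201493335655599
```

View pics/vb_top.png

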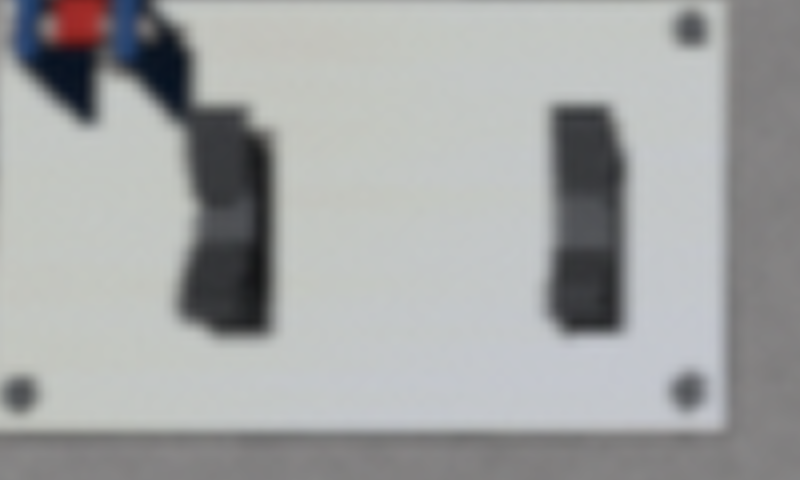

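View pics/vb_scene.png

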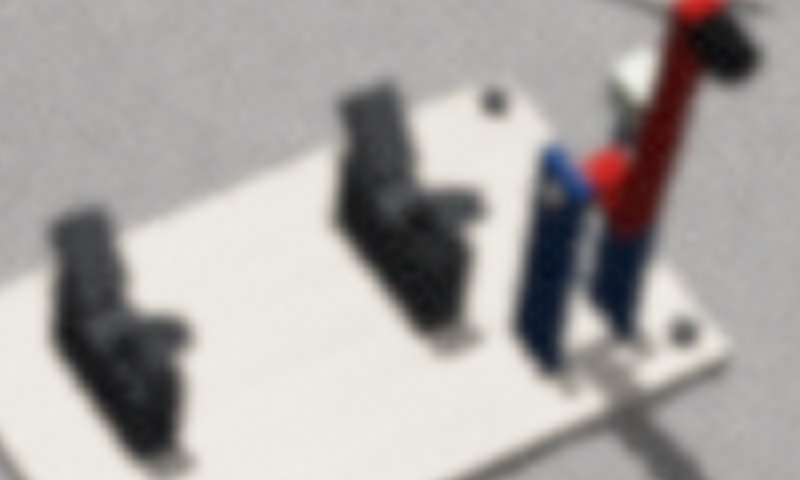

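```bash
python3 - <<'E'
from rig import r
from h import *
P={n:r.camera(n) for n in("top","scene")}
def pf(X):
    d=X[:2]-[.5304,.1948];c,s=np.cos(.025),np.sin(.025);return np.array([c*d[0]+s*d[1],-s*d[0]+c*d[1]])
for z in(.05,.06,.068):
    print(z,[pf(onz(P["top"],(200+u/8-.5,235+v/8-.5),z)) for u,v in((226,222),(583,222))])
    print(z,'scene',[pf(onz(P["scene"],(340+u/8-.5,180+v/8-.5),z)) for u,v in((110,328),(400,203))])
print('outer top far/near z=.014 near edge',[pf(onz(P["top"],(200+u/8-.5,235+v/8-.5),.014)) for u,v in((240,332),(590,330))])
print('scene base far +x corners',[pf(onz(P["scene"],(340+u/8-.5,180+v/8-.5),.014)) for u,v in((150,460),(435,335))])
print('bracket base',[pf(onz(P["scene"],(340+u/8-.5,180+v/8-.5),.014)) for u,v in((515,330),(550,372),(625,340))])
E
```

```text
0.05 [array([-0.0095,  0.0393]), array([-0.0096, -0.0782])]
0.05 scene [array([-0.0167, -0.0809]), array([-0.0163,  0.0379])]
0.06 [array([-0.0112,  0.0376]), array([-0.0113, -0.0791])]
0.06 scene [array([-0.0101, -0.0851]), array([-0.0097,  0.0328])]
0.068 [array([-0.0126,  0.0362]), array([-0.0127, -0.0797])]
0.068 scene [array([-0.0048, -0.0884]), array([-0.0044,  0.0287])]
outer top far/near z=.014 near edge [array([-0.0407,  0.0396]), array([-0.0401, -0.0781])]
scene base far +x corners [array([ 0.0173, -0.0828]), array([0.0179, 0.0348])]
bracket base [array([0.0297, 0.0612]), array([0.0516, 0.0618]), array([0.0523, 0.0932])]
```

```bash
cat > ov.py <<'E'
from rig import r
from h import *
import sys
P={n:r.camera(n) for n in("top","scene")}
ox,oy,tag=float(sys.argv[1]),float(sys.argv[2]),sys.argv[3]
c,s=np.cos(.025),np.sin(.025)
def W(q): 
    q=np.array(q,float);a,b=q[:,0]+ox,q[:,1]+oy
    return np.c_[.5304+c*a-s*b,.1948+s*a+c*b,q[:,2]]
print("origin",W([[0,0,0]]))
for n in P:
    im=cv2.resize(P[n]["frame"][:,:,::-1],None,fx=8,fy=8,interpolation=cv2.INTER_CUBIC)
    def pl(q,col): cv2.polylines(im,[np.round((proj(P[n],W(q))+.5)*8).astype(int)],True,col,1)
    for yc in(-.08,.038):
        for z in(.014,):
            pl([(-.029,yc-.01,z),(.029,yc-.01,z),(.029,yc+.01,z),(-.029,yc+.01,z)],(0,0,255))
        for yy in(-.01,.01): pl([(-.031,yc+yy,.09),(0,yc+yy,.059),(.031,yc+yy,.09),(0,yc+yy,.059)],(0,255,0))
    pl([(.055,.06,.106),(.055,.094,.106)],(0,255,255))
    a=1.65;R=lambda x,z:(.055-np.cos(a)*x-np.sin(a)*z*-1*-1,.077,.106+np.sin(a)*x+np.cos(a)*z)
    # closed point (-x out, z up) rotated by a about hinge (lifting)
    def K(o,z,y): # o outwards toward -x
        return (.055-(np.cos(a)*o-np.sin(a)*z),y,.106+np.sin(a)*o+np.cos(a)*z)
    pl([K(0,.026,.069),K(.121,.026,.069),K(.121,.026,.085),K(0,.026,.085)],(255,0,255))
    q=proj(P[n],W([K(.113,.048,.077)]))[0];cv2.circle(im,tuple(np.round((q+.5)*8).astype(int)),5,(0,255,0),1)
    x0,y0=(190,205) if n=="top" else (340,170)
    cv2.imwrite(f"pics/{tag}_{n}.png",im[y0*8:y0*8+600,x0*8:x0*8+800])
E
python3 ov.py -.0115 .001 w1
```

```text
origin [[0.5189 0.1955 0.    ]]
```

View pics/w1_top.png

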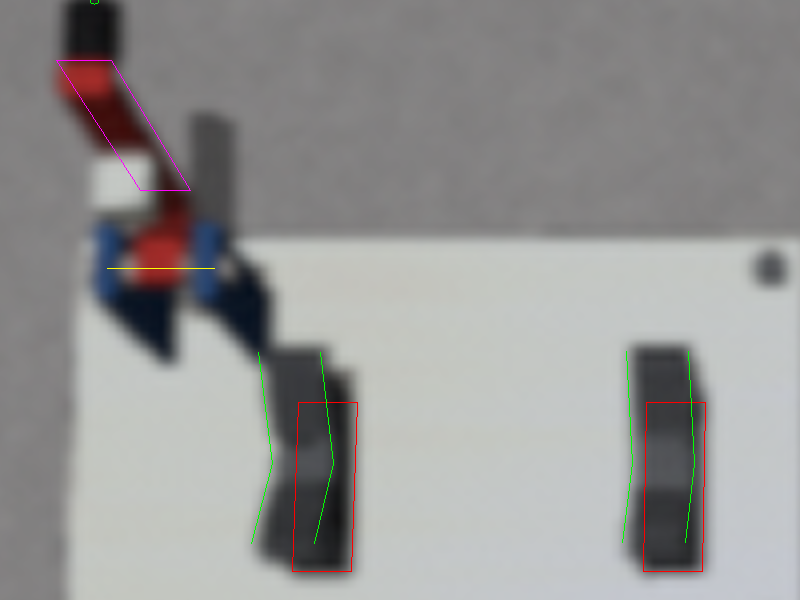

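View pics/w1_scene.png

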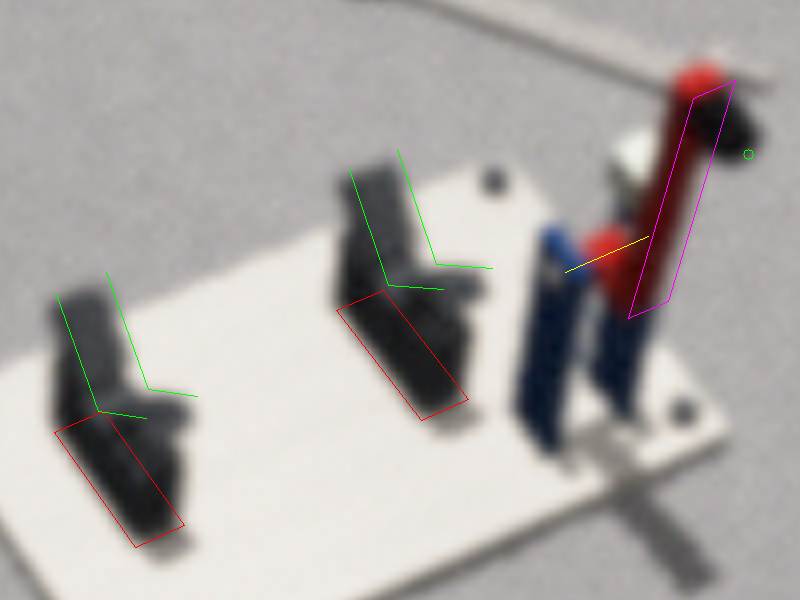

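```bash
cat > mv.py <<'E'
from rig import r
from h import *
from scipy.spatial.transform import Rotation as R
import sys
def mk(az,al):
    "tool x at world azimuth az, tilt al about tool x"
    x=np.array([np.cos(az),np.sin(az),0]);z=np.array([0,0,-1.]);y=np.cross(z,x)
    return R.from_matrix(np.c_[x,y,z])*R.from_rotvec([al,0,0])
def rel(pos,rot,ref=None):
    if ref is None:
        s=r.state();p0,R0=s["ee_pos"],rd(s["eef_rot"])
    else:p0,R0=ref
    return np.round(R0.inv().apply(np.array(pos)-p0)*1000,1).tolist(),np.round((R0.inv()*rot).as_rotvec(),4).tolist()
def st():
    s=r.state();Rm=rd(s["eef_rot"]).as_matrix()
    print("t",round(s["t"],2),"pos",s["ee_pos"],"x",Rm[:,0],"z",Rm[:,2],"F",s["force"],"T",s["torque"],"w",s["width"],"q",s["joints"])
# stand frame
SO=np.array([.519,.196,0]);SY=.025
def SW(x,y,z):
    c,s=np.cos(SY),np.sin(SY);return np.array([SO[0]+c*x-s*y,SO[1]+s*x+c*y,z])
E
python3 -c "
from mv import *
print(rel([.577,-.2264,.20],mk(.2147+np.pi/2,0)))"
```

```text
([508.8, -271.0, 31.3], [-0.0, -0.0, -1.5516])
```

send_rows:
  rows:
    - [[509, -271, 31], [0, 0, -1.552], 0]
    - [[509, -271, 31], [0, 0, -1.552], 0]
    - [[509, -271, 31], [0, 0, -1.552], 0]
    - [[509, -271, 31], [0, 0, -1.552], 0]
    - [[509, -271, 31], [0, 0, -1.552], 0]
    - [[509, -271, 31], [0, 0, -1.552], 0]
    - [[509, -271, 31], [0, 0, -1.552], 0]
    - [[509, -271, 31], [0, 0, -1.552], 0]
    - [[509, -271, 31], [0, 0, -1.552], 0]
    - [[509, -271, 31], [0, 0, -1.552], 0]
    - [[509, -271, 31], [0, 0, -1.552], 0]
    - [[509, -271, 31], [0, 0, -1.552], 0]

```text
t: 3.0
ee_pos: [0.5796, -0.2228, 0.2001]
eef_rot: [-0.0, 0.625, 0.781, 0.001]
force: [0.4, -0.0, 0.4]
width: 0.085
```

```bash
python3 -c "
from mv import *
st();print(rel([.577,-.2264,.20],mk(.2147+np.pi/2,0)));print(rel([.577,-.2264,.053],mk(.2147+np.pi/2,0)))"
```

```text
t 3.0 pos [ 0.5796 -0.2228  0.2001] x [-0.2186  0.9758  0.0012] z [ 0.0007  0.0014 -1.    ] F [ 0.3619 -0.0415  0.3733] T [ 0.0093 -0.0556  0.0364] w 0.08502916521747353 q [ 0.6844  0.4842 -0.4938  1.6422  0.2512  1.0787  0.3396]
([-2.9, -3.3, 0.1], [0.001, -0.0012, 0.0057])
([-3.1, -3.5, 147.1], [0.001, -0.0012, 0.0057])
```

send_rows:
  rows:
    - [[-3, -3, 40], [0, 0, 0.005], 0]
    - [[-3, -3, 80], [0, 0, 0.005], 0]
    - [[-3, -3, 115], [0, 0, 0.005], 0]
    - [[-3, -3, 147], [0, 0, 0.005], 0]
    - [[-3, -3, 147], [0, 0, 0.005], 0]

```text
t: 3.5
ee_pos: [0.5726, -0.2292, 0.0495]
eef_rot: [-0.003, 0.629, 0.777, -0.001]
force: [-0.1, 0.6, -0.3]
width: 0.085
```

```bash
python3 -c "
from mv import *
st();p=r.camera('top');cv2.imwrite('pics/g1.png',cv2.resize(p['frame'][170:320,330:530,::-1],None,fx=4,fy=4,interpolation=2))"
```

```text
t 3.5 pos [ 0.5726 -0.2292  0.0495] x [-0.2086  0.978   0.0036] z [-0.0057  0.0025 -1.    ] F [-0.0931  0.5817 -0.2942] T [-0.0095  0.0537 -0.0452] w 0.08499022186257346 q [ 0.6439  0.6633 -0.4233  1.7425  0.3529  0.8182  0.2646]
```

View pics/g1.png

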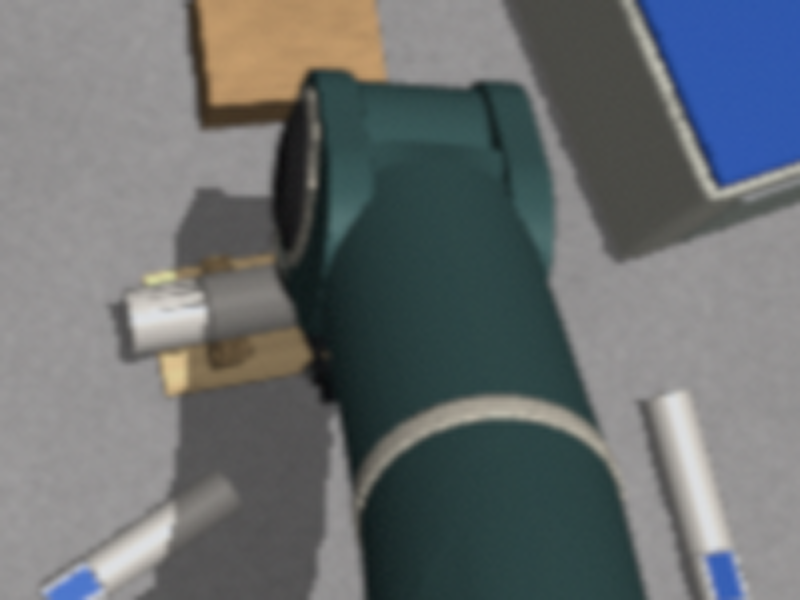

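send_rows:
  rows:
    - [[0, 3.5, -3], [0, 0, 0], 0]
    - [[0, 3.5, -3], [0, 0, 0], 0]
    - [[0, 3.5, -3], [0, 0, 0], 0]

```text
t: 3.85
ee_pos: [0.5792, -0.2295, 0.0579]
eef_rot: [0.001, 0.629, 0.777, 0.0]
force: [0.4, 0.8, -0.1]
width: 0.0851
```

```bash
python3 -c "
from mv import *
st();print(rel([.577,-.2264,.053],mk(.2147+np.pi/2,0)))"
```

```text
t 3.85 pos [ 0.5792 -0.2295  0.0579] x [-0.2084  0.978  -0.0014] z [ 0.0021 -0.0009 -1.    ] F [ 0.4372  0.8144 -0.1054] T [0.0055 0.0074 0.0317] w 0.08512609988234777 q [ 0.6419  0.6565 -0.4268  1.7303  0.3503  0.8285  0.2646]
([3.5, -1.5, 4.9], [0.0019, 0.0014, -0.0048])
```

send_rows:
  rows:
    - [[3, -1, 4], [0, 0, -0.003], 0]
    - [[3, -1, 4], [0, 0, -0.003], 0]
    - [[3, -1, 4], [0, 0, -0.003], 0.3]
    - [[3, -1, 4], [0, 0, -0.003], 0.6]
    - [[3, -1, 4], [0, 0, -0.003], 1]
    - [[3, -1, 4], [0, 0, -0.003], 1]
    - [[3, -1, 4], [0, 0, -0.003], 1]
    - [[3, -1, 4], [0, 0, -0.003], 1]
    - [[3, -1, 4], [0, 0, -0.003], 1]

```text
t: 4.75
ee_pos: [0.5782, -0.2263, 0.0531]
eef_rot: [0.001, 0.628, 0.778, 0.001]
force: [7.1, 2.4, 2.2]
width: 0.0422
```

```bash
python3 -c "
from mv import *
st();print(rel([.577,-.2264,.053],mk(.2147+np.pi/2,0)))"
```

```text
t 4.75 pos [ 0.5782 -0.2263  0.0531] x [-0.2116  0.9773 -0.0007] z [ 0.0031 -0.     -1.    ] F [7.1133 2.3847 2.1711] T [ 0.2824 -1.3911 -0.1916] w 0.04222597740315028 q [ 0.638   0.6604 -0.4259  1.7378  0.3537  0.817   0.2606]
([0.1, -1.2, 0.0], [0.003, 0.0007, -0.0015])
```

send_rows:
  rows:
    - [[0, 0, -20], [0, 0, 0], 1]
    - [[0, 0, -50], [0, 0, 0], 1]
    - [[0, 0, -90], [0, 0, 0], 1]
    - [[0, 0, -130], [0, 0, 0], 1]
    - [[0, 0, -150], [0, 0, 0], 1]
    - [[0, 0, -150], [0, 0, 0], 1]
    - [[0, 0, -150], [0, 0, 0], 1]

```text
t: 5.45
ee_pos: [0.576, -0.2266, 0.201]
eef_rot: [-0.001, 0.628, 0.778, -0.0]
force: [-0.4, -0.4, -7.7]
width: 0.0426
```

```bash
python3 -c "
from mv import *
st();print(rel(SW(0,-.009,.2),mk(SY+np.pi/2,0)))
p=r.camera('scene');cv2.imwrite('pics/g2.png',p['frame'][:,:,::-1])"
```

```text
t 5.45 pos [ 0.576  -0.2266  0.201 ] x [-0.2112  0.9774  0.0006] z [-0.0014  0.0004 -1.    ] F [-0.3855 -0.4183 -7.6905] T [-0.0424 -0.0133 -0.0472] w 0.04256130965170547 q [ 0.6913  0.4805 -0.493   1.6453  0.2506  1.0807  0.3393]
([416.2, 31.8, 1.2], [-0.0014, -0.0005, 0.1878])
```

View pics/g2.png

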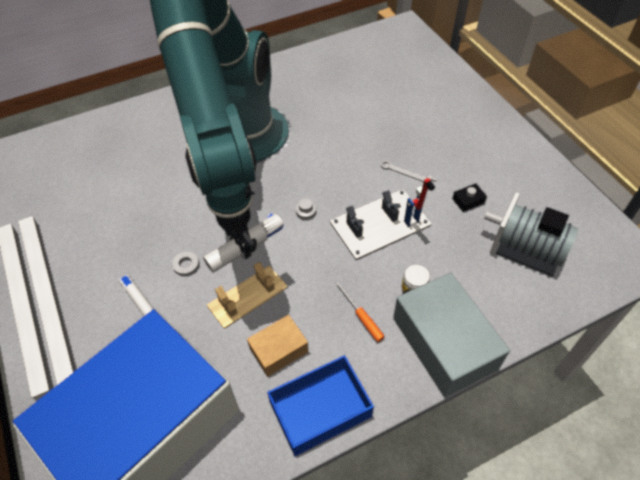

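Scene view: the shaft (245,242) is held clear of the cradle at (248,296). Next, over to the stand.

send_rows:
  rows:
    - [[40, 3, 0], [0, 0, 0.02], 1]
    - [[85, 6, 0], [0, 0, 0.05], 1]
    - [[135, 10, 0], [0, 0, 0.07], 1]
    - [[185, 14, 0], [0, 0, 0.09], 1]
    - [[235, 18, 0], [0, 0, 0.11], 1]
    - [[285, 22, 0], [0, 0, 0.13], 1]
    - [[330, 26, 0], [0, 0, 0.16], 1]
    - [[370, 29, 1], [0, 0, 0.18], 1]
    - [[400, 31, 1], [0, 0, 0.188], 1]
    - [[416, 32, 1], [0, 0, 0.188], 1]
    - [[416, 32, 1], [0, 0, 0.188], 1]
    - [[416, 32, 1], [0, 0, 0.188], 1]

```text
t: 6.7
ee_pos: [0.5194, 0.1864, 0.1998]
eef_rot: [-0.001, 0.698, 0.716, -0.001]
force: [0.3, -0.6, -6.0]
width: 0.0424
```

```bash
cat > look.py <<'E'
from mv import *
tag=sys.argv[1]
im=[]
for n,(x0,y0) in dict(top=(180,180),scene=(340,150)).items():
    p=r.camera(n);c=p['frame'][y0:y0+120,x0:x0+130,::-1]
    im.append(cv2.resize(c,None,fx=3,fy=3) if 0 else cv2.resize(c,(400,369),interpolation=2))
cv2.imwrite(f'pics/{tag}.png',np.hstack(im))
E
python3 look.py p1; python3 -c "
from mv import *
st();print(rel(SW(0,-.009,.068),mk(SY+np.pi/2,0)))"
```

```text
t 6.8 pos [0.52   0.1857 0.2004] x [-0.0238  0.9997 -0.0006] z [-0.0014 -0.0006 -1.    ] F [-0.1886 -0.4203 -5.8757] T [-0.0076  0.0108  0.0155] w 0.042468292096023735 q [ 0.0951  0.3818 -0.6122  1.8117  0.2525  1.0284 -0.5914]
([1.4, -0.5, 132.4], [-0.0014, 0.0006, -0.0012])
```

View pics/p1.png

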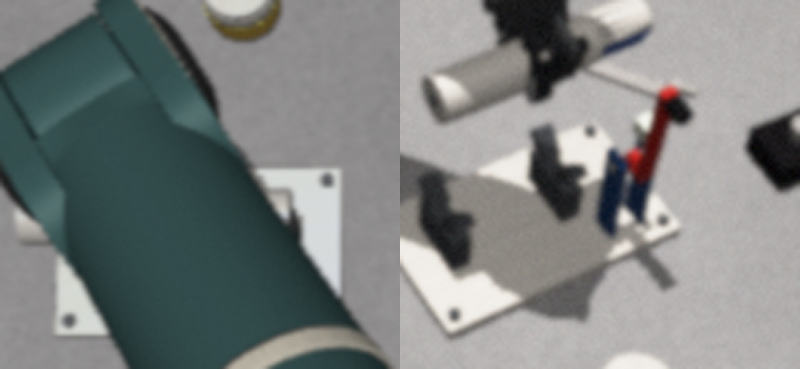

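send_rows:
  rows:
    - [[1, -0.5, 30], [0, 0, 0], 1]
    - [[1, -0.5, 65], [0, 0, 0], 1]
    - [[1, -0.5, 95], [0, 0, 0], 1]
    - [[1, -0.5, 115], [0, 0, 0], 1]
    - [[1, -0.5, 122], [0, 0, 0], 1]
    - [[1, -0.5, 124], [0, 0, 0], 1]
    - [[1, -0.5, 124], [0, 0, 0], 1]
    - [[1, -0.5, 124], [0, 0, 0], 1]

```text
t: 7.6
ee_pos: [0.5201, 0.1879, 0.0783]
eef_rot: [0.0, 0.698, 0.716, 0.001]
force: [-0.2, -0.0, -5.4]
width: 0.0426
```

```bash
cat > fitS.py <<'E'
from mv import *
from scipy.optimize import minimize,differential_evolution as DE
import sys
z=float(sys.argv[1]);tag=sys.argv[2]
p=r.camera("scene")
f=cv2.GaussianBlur(p["frame"],(0,0),.8).astype(np.float32)
g=np.minimum(np.hypot(np.abs(cv2.Sobel(f,-1,1,0)).max(2),np.abs(cv2.Sobel(f,-1,0,1)).max(2)),150)
def cost(v):
    h=cyl(p,v[0],v[1],SY,z)[:,0];h=np.vstack([h,h[:1]])
    pts=np.concatenate([np.linspace(h[i],h[i+1],max(2,int(np.linalg.norm(h[i+1]-h[i])*2))) for i in range(len(h)-1)]).astype(np.float32)
    return -cv2.remap(g,pts[:,0].copy()[None],pts[:,1].copy()[None],1).mean()
o=DE(cost,[(.50,.545),(.17,.22)],seed=1);d=o.x-SO[:2];c,s=np.cos(SY),np.sin(SY)
print("stand-frame x,y of shaft mid",c*d[0]+s*d[1],-s*d[0]+c*d[1],o.fun)
im=cv2.resize(p["frame"][:,:,::-1],None,fx=6,fy=6,interpolation=2)
cv2.polylines(im,[np.round((cyl(p,*o.x,SY,z)+.5)*6).astype(int)],True,(0,0,255),1)
cv2.imwrite(f"pics/{tag}.png",im[140*6:140*6+600,320*6:320*6+800])
st();print(rel(SW(0,-.009,.068),mk(SY+np.pi/2,0)))
E
python3 fitS.py .097 p2
```

```text
stand-frame x,y of shaft mid -0.0022996187404569356 0.021418268734684314 -108.75438690185547
t 7.65 pos [0.5201 0.1879 0.0783] x [-0.0247  0.9997  0.0004] z [ 0.0015  0.0004 -1.    ] F [ 0.8727 -0.0821 -5.9388] T [-0.0239  0.0287 -0.0272] w 0.04235859395932617 q [ 0.024   0.5458 -0.5399  1.8995  0.3824  0.7977 -0.698 ]
([-0.9, -0.9, 10.3], [0.0015, -0.0004, -0.0003])
```

View pics/p2.png

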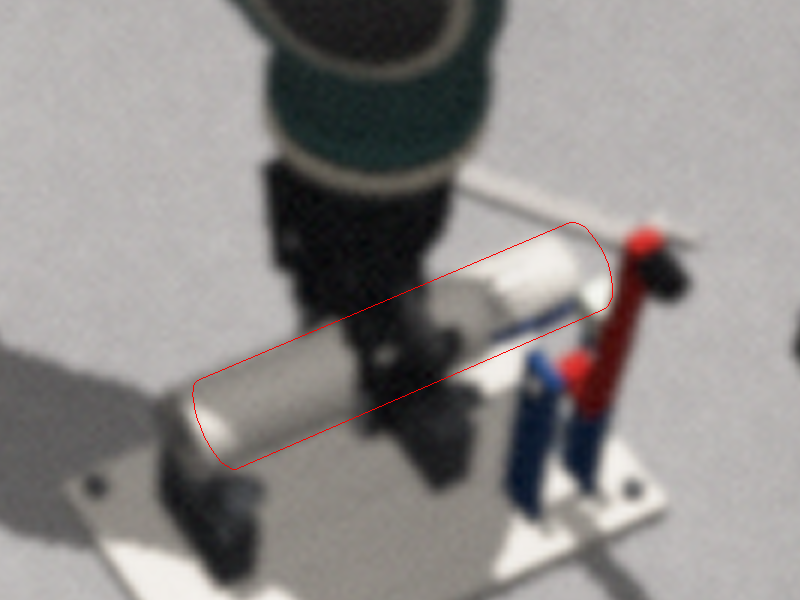

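```bash
python3 - <<'E'
from mv import *
for n,(x0,y0) in dict(scene=(330,150),top=(170,190)).items():
    p=r.camera(n)
    im=cv2.resize(p["frame"][:,:,::-1],None,fx=6,fy=6,interpolation=2)
    for y,c in((0,(0,0,255)),(.01,(0,255,0))):
        m=SW(.0,y,.1003)
        cv2.polylines(im,[np.round((cyl(p,m[0],m[1],SY,m[2])+.5)*6).astype(int)],True,c,1)
    cv2.imwrite(f"pics/p3{n}.png",im[y0*6:y0*6+540,x0*6:x0*6+800])
E
```

```text
(no output)
```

View pics/p3scene.png

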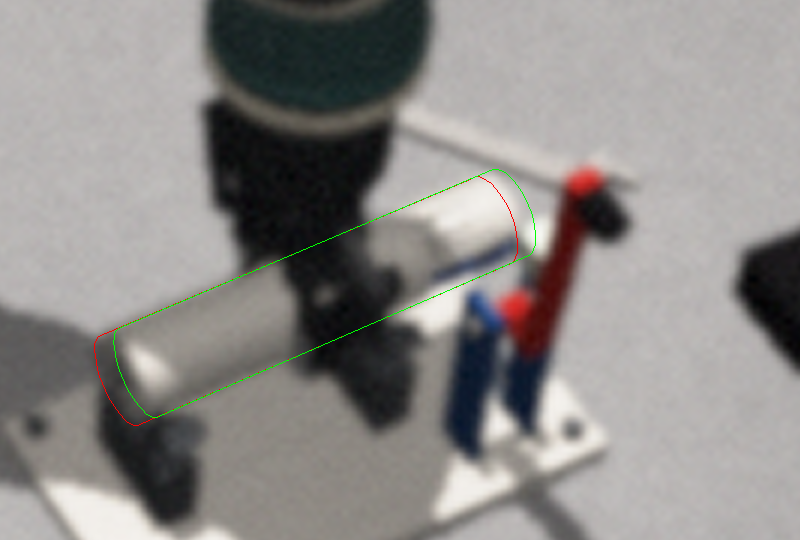

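View pics/p3top.png

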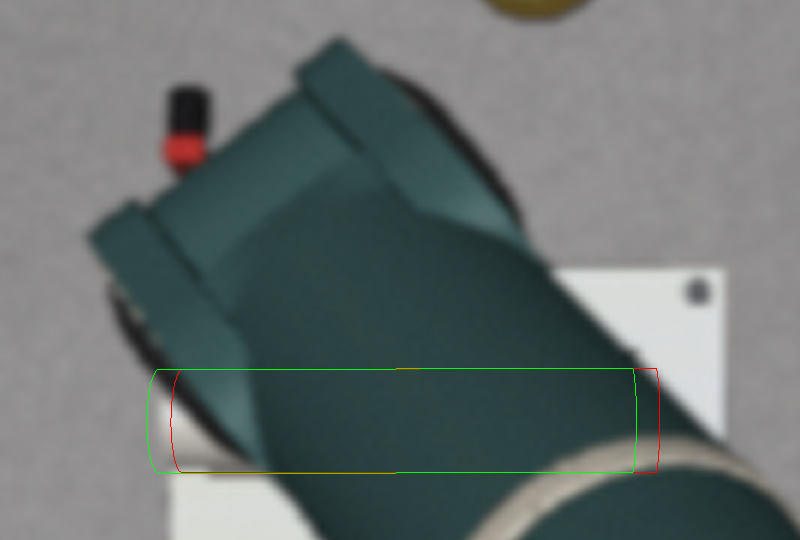

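send_rows:
  rows:
    - [[-3, -1, 3], [0, 0, 0], 1]
    - [[-3, -1, 6], [0, 0, 0], 1]
    - [[-3, -1, 8], [0, 0, 0], 1]
    - [[-3, -1, 9], [0, 0, 0], 1]
    - [[-3, -1, 9], [0, 0, 0], 1]
    - [[-3, -1, 9], [0, 0, 0], 1]

```text
t: 8.35
ee_pos: [0.5188, 0.1846, 0.0686]
eef_rot: [0.0, 0.698, 0.716, 0.0]
force: [-1.2, -4.2, 5.3]
width: 0.0427
```

```bash
python3 -c "
from mv import *
st();print(rel(SW(0,-.009,.068),mk(SY+np.pi/2,0)))"
```

```text
t 8.35 pos [0.5188 0.1846 0.0686] x [-0.0253  0.9997 -0.0004] z [ 0.0005 -0.0004 -1.    ] F [-1.1651 -4.1729  5.3244] T [-1.0012  0.3983  0.4619] w 0.04268438741178125 q [ 0.0225  0.5576 -0.532   1.9085  0.3927  0.7793 -0.7019]
([2.3, 0.5, 0.6], [0.0004, 0.0004, 0.0003])
```

send_rows:
  rows:
    - [[0, 0, 0], [0, 0, 0], 0.6]
    - [[0, 0, 0], [0, 0, 0], 0.3]
    - [[0, 0, 0], [0, 0, 0], 0]
    - [[0, 0, 0], [0, 0, 0], 0]
    - [[0, 0, 0], [0, 0, 0], 0]
    - [[0, 0, -30], [0, 0, 0], 0]
    - [[0, 0, -75], [0, 0, 0], 0]
    - [[0, 0, -120], [0, 0, 0], 0]
    - [[0, 0, -160], [0, 0, 0], 0]
    - [[-40, -40, -180], [0, 0, 0], 0]
    - [[-80, -80, -180], [0, 0, 0], 0]
    - [[-110, -110, -180], [0, 0, 0], 0]

```text
t: 9.55
ee_pos: [0.4161, 0.0774, 0.2484]
eef_rot: [0.0, 0.698, 0.716, 0.0]
force: [0.5, -0.7, 1.2]
width: 0.0852
```

```bash
python3 look.py p4;python3 - <<'E'
from mv import *
st()
for n,(x0,y0) in dict(scene=(330,150),top=(170,190)).items():
    p=r.camera(n)
    im=cv2.resize(p["frame"][:,:,::-1],None,fx=6,fy=6,interpolation=2)
    for y,c in((0,(0,0,255)),(.01,(0,255,0))):
        m=SW(.0,y,.09)
        cv2.polylines(im,[np.round((cyl(p,m[0],m[1],SY,m[2])+.5)*6).astype(int)],True,c,1)
    cv2.imwrite(f"pics/p5{n}.png",im[y0*6:y0*6+540,x0*6:x0*6+800])
E
```

```text
t 9.65 pos [0.4142 0.0743 0.2482] x [-0.0206  0.9998 -0.0031] z [ 0.     -0.0031 -1.    ] F [-0.1552  0.4606 -0.4489] T [ 0.0334 -0.0533 -0.0111] w 0.08523453311598923 q [ 0.3594  0.0502 -0.6251  2.051   0.0373  1.051  -0.2631]
```

View pics/p5scene.png

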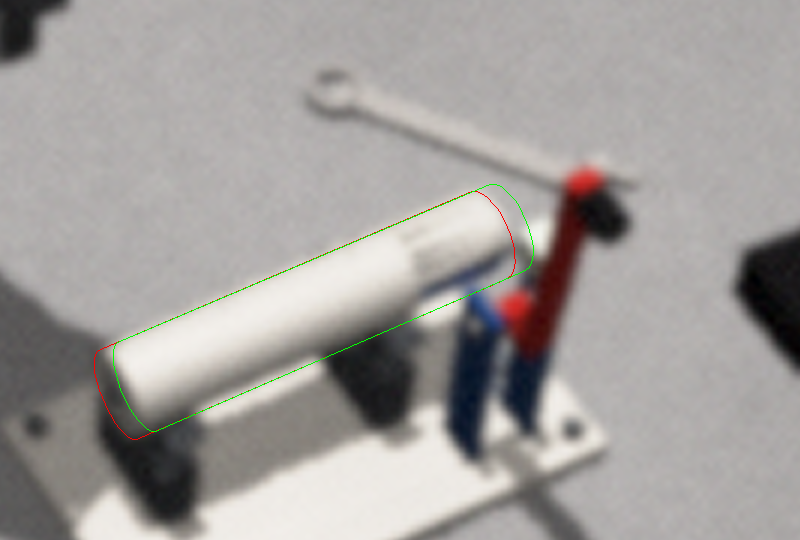

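View pics/p5top.png

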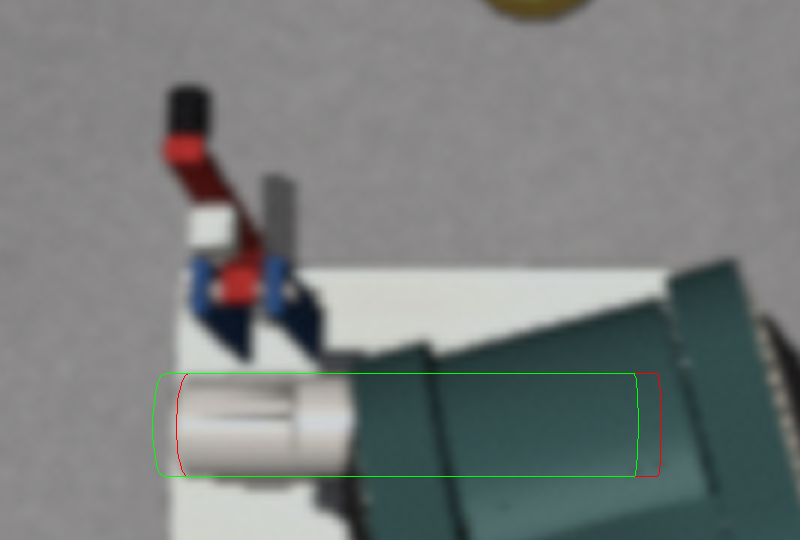

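```bash
python3 -c "
from mv import *
o=mk(SY+np.pi/2,0)
for q in((-.06,-.03,.3),(.155,.077,.3),(.155,.077,.205),(.04,.077,.205)): print(rel(SW(*q),o))"
```

```text
([85.9, 44.7, -51.3], [0.0015, 0.0009, -0.0018])
([193.3, 259.5, -51.1], [0.0015, 0.0009, -0.0018])
([193.4, 259.4, 43.9], [0.0015, 0.0009, -0.0018])
([193.2, 144.4, 43.8], [0.0015, 0.0009, -0.0018])
```

send_rows:
  rows:
    - [[20, 20, -52], [0, 0, 0], 1]
    - [[50, 60, -55], [0, 0, 0], 1]
    - [[80, 100, -55], [0, 0, 0], 1]
    - [[110, 145, -55], [0, 0, 0], 1]
    - [[140, 190, -55], [0, 0, 0], 1]
    - [[170, 230, -55], [0, 0, 0], 1]
    - [[193, 260, -55], [0, 0, 0], 1]
    - [[193, 260, -55], [0, 0, 0], 1]
    - [[193, 260, -20], [0, 0, 0], 1]
    - [[193, 260, 20], [0, 0, 0], 1]
    - [[193, 260, 44], [0, 0, 0], 1]
    - [[193, 260, 44], [0, 0, 0], 1]

```text
t: 10.95
ee_pos: [0.6709, 0.2777, 0.1998]
eef_rot: [-0.001, 0.698, 0.716, -0.003]
force: [0.6, -0.3, -0.9]
width: -0.0002
```

```bash
python3 look.py k1;python3 - <<'E'
from mv import *
st();o=mk(SY+np.pi/2,0);print(rel(SW(.04,.077,.205),o))
E
```

```text
t 11.05 pos [0.6724 0.2785 0.2047] x [-0.0254  0.9997  0.0008] z [-0.0003  0.0008 -1.    ] F [0.3456 0.3351 0.594 ] T [ 0.0253 -0.0372 -0.0061] w 0.00016083005301192747 q [-0.065   0.7009 -0.6116  1.3273  0.402   1.2361 -0.6703]
([-1.6, -115.4, -0.3], [-0.0002, -0.0008, 0.0004])
```

View pics/k1.png

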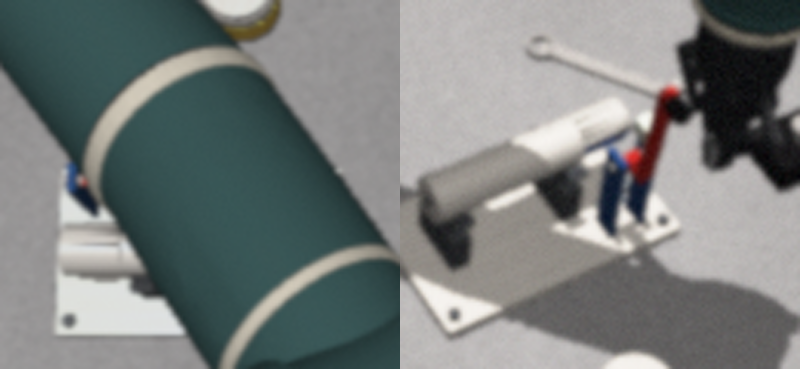

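The shaft rests in the V-blocks, the keeper is still up with its knob at (680,105), and the closed fingers stand beyond it. I'll push the keeper towards −x slowly.

send_rows:
  rows:
    - [[-1, -20, 0], [0, 0, 0], 1]
    - [[-1, -35, 0], [0, 0, 0], 1]
    - [[-1, -47, 0], [0, 0, 0], 1]
    - [[-1, -59, 0], [0, 0, 0], 1]
    - [[-1, -71, 0], [0, 0, 0], 1]
    - [[-1, -83, 0], [0, 0, 0], 1]
    - [[-1, -92, 0], [0, 0, 0], 1]
    - [[-1, -100, 0], [0, 0, 0], 1]
    - [[-1, -100, 0], [0, 0, 0], 1]

```text
t: 11.95
ee_pos: [0.5719, 0.2746, 0.2051]
eef_rot: [0.0, 0.698, 0.716, 0.0]
force: [0.3, 0.0, 0.6]
width: -0.0003
```

```bash
python3 look.py k2;python3 - <<'E'
from mv import *
st()
E
```

```text
t 12.05 pos [0.5728 0.2742 0.2046] x [-0.0248  0.9997  0.0002] z [ 0.0007  0.0002 -1.    ] F [ 0.5173 -0.1698 -0.6658] T [ 0.0224 -0.0474  0.0378] w 6.540404966437998e-05 q [-0.0265  0.5402 -0.6554  1.5968  0.3549  1.1257 -0.7426]
```

View pics/k2.png

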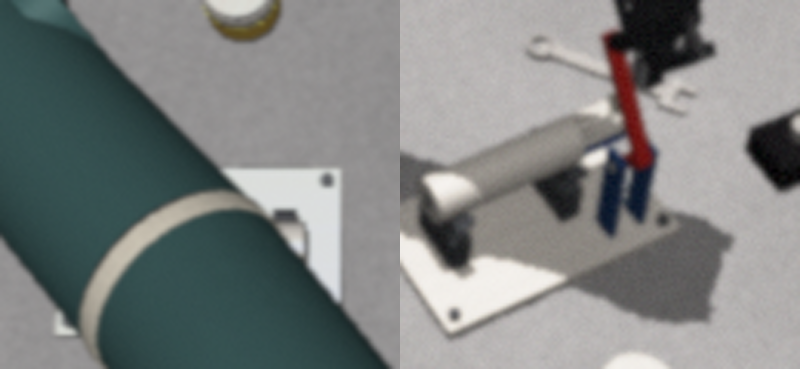

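send_rows:
  rows:
    - [[0, -12, 0], [0, 0, 0], 1]
    - [[0, -24, 0], [0, 0, 0], 1]
    - [[0, -36, 0], [0, 0, 0], 1]
    - [[0, -40, 0], [0, 0, 0], 1]
    - [[0, -40, 0], [0, 0, 0], 1]
    - [[0, -40, 0], [0, 0, 0], 1]
    - [[0, -40, -20], [0, 0, 0], 1]
    - [[0, -40, -40], [0, 0, 0], 1]
    - [[0, -40, -40], [0, 0, 0], 1]

```text
t: 12.95
ee_pos: [0.5336, 0.2738, 0.2465]
eef_rot: [0.0, 0.698, 0.716, 0.002]
force: [1.1, -0.4, -0.9]
width: -0.0002
```

```bash
python3 look.py k3;python3 - <<'E'
from mv import *
st()
E
```

```text
t 13.05 pos [0.5327 0.2731 0.2442] x [-0.0246  0.9997  0.0002] z [ 0.0004  0.0002 -1.    ] F [0.3635 0.2815 0.3627] T [-0.0153 -0.0064  0.017 ] w -0.00046060091101101004 q [-0.0023  0.4389 -0.6918  1.6503  0.3001  1.1609 -0.7438]
```

View pics/k3.png

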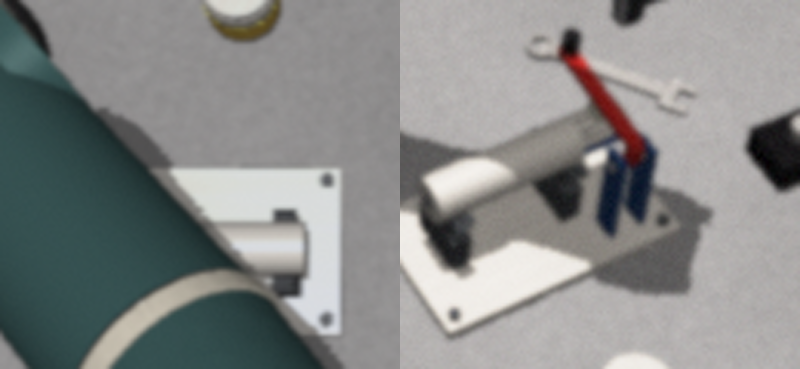

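```bash
cat >> mv.py <<'E'
def tilt(al,y=-.02,d=-.022,dx=0,dz=0):
    "TCP pose with grasp axis; d=distance of TCP before axis along tool z (neg = beyond)"
    zx,zz=-np.sin(al),-np.cos(al)
    return SW(dx-d*zx,y,.09+dz-d*zz),mk(SY+np.pi/2,al)
E
python3 - <<'E'
from mv import *
s=r.state();ref=(s["ee_pos"],rd(s["eef_rot"]))
for a in(.3,.6,.8):print(a,rel(*tilt(a,d=.11)))
E
```

```text
0.3 ([-96.7, 16.9, 49.1], [0.3004, -0.0003, -0.0004])
0.6 ([-96.7, 46.5, 63.4], [0.6004, -0.0003, -0.0004])
0.8 ([-96.7, 63.3, 77.5], [0.8004, -0.0004, -0.0003])
```

send_rows:
  rows:
    - [[-45, 0, -10], [0, 0, 0], 0.5]
    - [[-90, 10, 0], [0.12, 0, 0], 0]
    - [[-97, 17, 30], [0.25, 0, 0], 0]
    - [[-97, 30, 50], [0.4, 0, 0], 0]
    - [[-97, 40, 60], [0.52, 0, 0], 0]
    - [[-97, 50, 66], [0.65, 0, 0], 0]
    - [[-97, 58, 72], [0.75, 0, 0], 0]
    - [[-97, 63, 77], [0.8, 0, 0], 0]
    - [[-97, 63, 77], [0.8, 0, 0], 0]
    - [[-97, 63, 77], [0.8, 0, 0], 0]
    - [[-97, 63, 77], [0.8, 0, 0], 0]

```text
t: 14.15
ee_pos: [0.5976, 0.1779, 0.1679]
eef_rot: [-0.271, 0.643, 0.66, -0.278]
force: [-1.4, 0.1, 0.3]
width: 0.0849
```

```bash
python3 look.py k4;python3 - <<'E'
from mv import *
st();print(rel(*tilt(.8,d=.11)))
for d in(.08,.04,0,-.022):print(rel(*tilt(.8,d=d)))
E
```

```text
t 14.25 pos [0.5978 0.1777 0.1683] x [-0.0251  0.9997  0.0002] z [-0.7156 -0.0179 -0.6983] F [ 0.4098  0.7052 -0.2193] T [ 0.0484 -0.7091  0.0589] w 0.08556512678640679 q [ 0.0112  1.0231 -0.5813  1.0252  0.1553  1.9369 -0.49  ]
([0.2, 1.6, 0.7], [0.0022, -0.0, 0.0002])
([0.2, 1.5, 30.7], [0.0022, -0.0, 0.0002])
([0.2, 1.5, 70.7], [0.0022, -0.0, 0.0002])
([0.2, 1.4, 110.7], [0.0022, -0.0, 0.0002])
([0.2, 1.3, 132.7], [0.0022, -0.0, 0.0002])
```

View pics/k4.png

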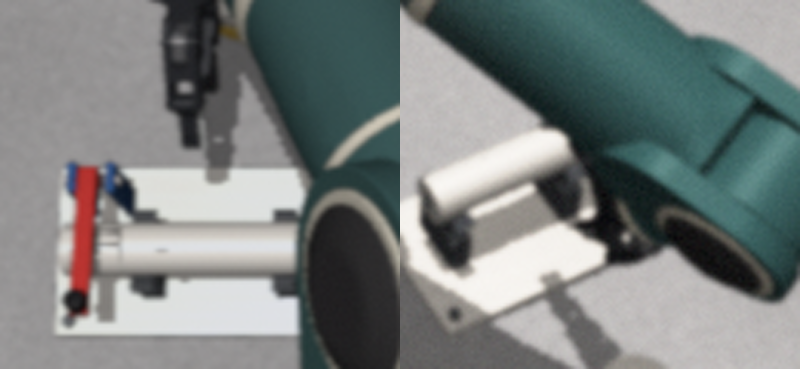

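send_rows:
  rows:
    - [[0, 1.5, 25], [0, 0, 0], 0]
    - [[0, 1.5, 55], [0, 0, 0], 0]
    - [[0, 1.5, 85], [0, 0, 0], 0]
    - [[0, 1.5, 110], [0, 0, 0], 0]
    - [[0, 1.5, 125], [0, 0, 0], 0]
    - [[0, 1.5, 133], [0, 0, 0], 0]
    - [[0, 1.5, 133], [0, 0, 0], 0]
    - [[0, 1.5, 133], [0, 0, 0], 0]

```text
t: 15.05
ee_pos: [0.5042, 0.1754, 0.0742]
eef_rot: [-0.272, 0.643, 0.659, -0.278]
force: [-0.4, -0.3, 0.0]
width: 0.0855
```

```bash
python3 look.py k5;python3 - <<'E'
from mv import *
st();print(rel(*tilt(.8)))
E
```

```text
t 15.15 pos [0.5042 0.1756 0.074 ] x [-0.0247  0.9997  0.0003] z [-0.7162 -0.0175 -0.6977] F [ 0.6711 -0.0005  0.127 ] T [ 0.0403 -0.8148  0.0297] w 0.08531491939248782 q [ 0.0663  0.9877 -0.5905  1.3745  0.1605  1.6429 -0.5114]
([0.1, -0.8, -0.1], [0.0013, -0.0004, -0.0])
```

View pics/k5.png

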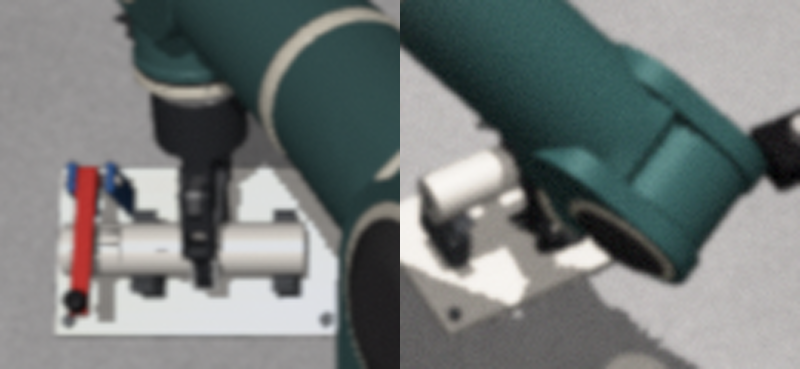

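```bash
python3 - <<'E'
from mv import *
print(rel(*tilt(.88)),rel(*tilt(.95)))
E
```

```text
([0.1, -2.5, -0.2], [0.0813, -0.0004, 0.0]) ([0.1, -4.1, -0.3], [0.1513, -0.0004, 0.0])
```

send_rows:
  rows:
    - [[0, -2.5, 0], [0.08, 0, 0], 0]
    - [[0, -4, 0], [0.15, 0, 0], 0]
    - [[0, -4, 0], [0.15, 0, 0], 0]
    - [[0, -4, 0], [0.15, 0, 0], 0.3]
    - [[0, -4, 0], [0.15, 0, 0], 0.6]
    - [[0, -4, 0], [0.15, 0, 0], 1]
    - [[0, -4, 0], [0.15, 0, 0], 1]
    - [[0, -4, 0], [0.15, 0, 0], 1]
    - [[0, -4, 0], [0.15, 0, 0], 1]

```text
t: 16.05
ee_pos: [0.5011, 0.1754, 0.077]
eef_rot: [-0.319, 0.621, 0.637, -0.327]
force: [5.0, 0.8, 6.7]
width: 0.0422
```

```bash
python3 - <<'E'
from mv import *
st();print(rel(*tilt(.95)))
for a in np.arange(.85,-.3,-.1):print(round(a,2),rel(*tilt(a)))
E
```

```text
t 16.05 pos [0.5011 0.1754 0.077 ] x [-0.0247  0.9997  0.0004] z [-0.8124 -0.0198 -0.5828] F [4.976  0.7735 6.7337] T [-0.0098 -0.3056 -0.0905] w 0.04217591979240019 q [ 0.051   1.0679 -0.5814  1.2868  0.1202  1.786  -0.5109]
([0.1, 0.1, -0.6], [0.0013, -0.0005, 0.0002])
0.85 ([0.1, 2.3, -0.7], [-0.0987, -0.0005, 0.0001])
0.75 ([0.1, 4.5, -1.0], [-0.1987, -0.0005, 0.0001])
0.65 ([0.1, 6.6, -1.5], [-0.2987, -0.0005, 0.0001])
0.55 ([0.1, 8.7, -2.3], [-0.3987, -0.0005, 0.0001])
0.45 ([0.1, 10.7, -3.2], [-0.4987, -0.0005, 0.0])
0.35 ([0.1, 12.5, -4.4], [-0.5987, -0.0005, 0.0])
0.25 ([0.1, 14.3, -5.7], [-0.6987, -0.0005, -0.0])
0.15 ([0.1, 15.9, -7.2], [-0.7987, -0.0005, -0.0])
0.05 ([0.1, 17.4, -8.9], [-0.8987, -0.0005, -0.0001])
-0.05 ([0.1, 18.6, -10.7], [-0.9987, -0.0005, -0.0001])
-0.15 ([0.1, 19.7, -12.6], [-1.0987, -0.0005, -0.0001])
-0.25 ([0.1, 20.6, -14.6], [-1.1987, -0.0005, -0.0001])
```

send_rows:
  rows:
    - [[0, 2.2, -0.7], [-0.1, 0, 0], 1]
    - [[0, 4.4, -1.0], [-0.2, 0, 0], 1]
    - [[0, 6.5, -1.5], [-0.3, 0, 0], 1]
    - [[0, 8.6, -2.3], [-0.4, 0, 0], 1]
    - [[0, 10.6, -3.2], [-0.5, 0, 0], 1]
    - [[0, 12.4, -4.4], [-0.6, 0, 0], 1]

```text
t: 16.65
ee_pos: [0.5117, 0.1755, 0.0688]
eef_rot: [-0.12, 0.688, 0.705, -0.123]
force: [2.1, -0.0, -4.9]
width: 0.0422
```

```bash
python3 look.py k6; python3 - <<'E'
from mv import *
st();print(rel(*tilt(.35)))
for a in np.arange(.25,-.9,-.1):print(round(a,2),rel(*tilt(a)))
E
```

```text
t 16.75 pos [0.5109 0.1757 0.0699] x [-0.0264  0.9997 -0.0003] z [-0.3389 -0.0092 -0.9408] F [ 1.2223  2.1915 -4.7378] T [ 0.303  -0.8856 -0.1775] w 0.0425311402132633 q [ 0.1009  0.7378 -0.6096  1.6778  0.2806  1.1735 -0.5697]
([0.1, 1.2, 0.1], [0.0041, 0.0008, 0.0012])
0.25 ([0.0, 3.4, 0.0], [-0.0959, 0.0007, 0.0013])
0.15 ([0.0, 5.6, -0.3], [-0.1959, 0.0006, 0.0013])
0.05 ([0.0, 7.7, -0.8], [-0.2959, 0.0006, 0.0013])
-0.05 ([0.0, 9.8, -1.6], [-0.3959, 0.0005, 0.0014])
-0.15 ([0.0, 11.7, -2.5], [-0.4959, 0.0004, 0.0014])
-0.25 ([0.0, 13.6, -3.7], [-0.5959, 0.0004, 0.0014])
-0.35 ([0.0, 15.4, -5.0], [-0.6959, 0.0003, 0.0014])
-0.45 ([0.0, 17.0, -6.5], [-0.7959, 0.0002, 0.0015])
-0.55 ([0.0, 18.5, -8.1], [-0.8959, 0.0001, 0.0015])
-0.65 ([0.0, 19.7, -9.9], [-0.9959, 0.0001, 0.0015])
-0.75 ([0.0, 20.8, -11.8], [-1.0959, -0.0, 0.0015])
-0.85 ([0.0, 21.8, -13.8], [-1.1959, -0.0001, 0.0015])
```

View pics/k6.png

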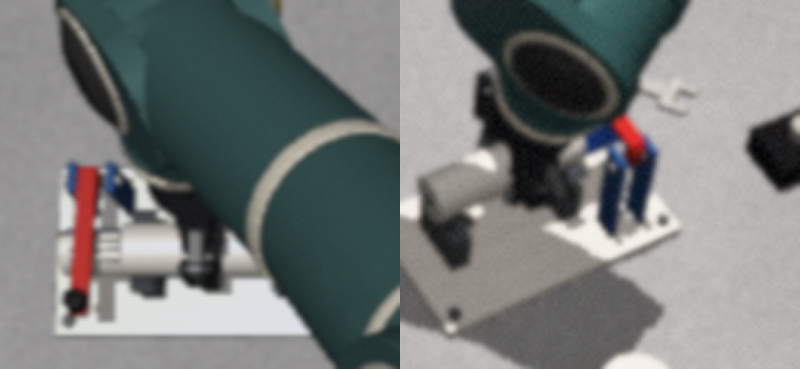

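send_rows:
  rows:
    - [[0, 3.4, 0.4], [-0.1, 0, 0], 1]
    - [[0, 5.6, 0.1], [-0.2, 0, 0], 1]
    - [[0, 7.7, -0.4], [-0.3, 0, 0], 1]
    - [[0, 9.8, -1.2], [-0.4, 0, 0], 1]
    - [[0, 11.7, -2.1], [-0.5, 0, 0], 1]
    - [[0, 13.6, -3.3], [-0.6, 0, 0], 1]

```text
t: 17.35
ee_pos: [0.5252, 0.1762, 0.0679]
eef_rot: [0.088, 0.693, 0.71, 0.09]
force: [5.6, -4.9, 0.6]
width: 0.0431
```

```bash
python3 look.py k7; python3 - <<'E'
from mv import *
st();print(rel(*tilt(-.25)))
for a in np.arange(-.35,-1.2,-.1):print(round(a,2),rel(*tilt(a)))
E
```

```text
t 17.45 pos [0.5253 0.1765 0.068 ] x [-0.026   0.9997 -0.0008] z [ 0.2507  0.0058 -0.968 ] F [-1.8587  2.4041  5.9481] T [ 0.5417  0.397  -0.1843] w 0.04259285349951158 q [-0.0699  0.4566 -0.4341  2.0836  0.6518  0.4886 -0.9745]
([-0.4, -0.2, -0.8], [0.0035, 0.0005, 0.0011])
-0.35 ([-0.4, 2.0, -0.9], [-0.0965, 0.0004, 0.0011])
-0.45 ([-0.4, 4.2, -1.2], [-0.1965, 0.0004, 0.0012])
-0.55 ([-0.4, 6.3, -1.8], [-0.2965, 0.0003, 0.0012])
-0.65 ([-0.4, 8.4, -2.5], [-0.3965, 0.0003, 0.0012])
-0.75 ([-0.4, 10.3, -3.5], [-0.4965, 0.0002, 0.0012])
-0.85 ([-0.4, 12.2, -4.6], [-0.5965, 0.0002, 0.0012])
-0.95 ([-0.4, 14.0, -5.9], [-0.6965, 0.0001, 0.0013])
-1.05 ([-0.4, 15.6, -7.4], [-0.7965, 0.0, 0.0013])
-1.15 ([-0.4, 17.1, -9.1], [-0.8965, -0.0, 0.0013])
```

View pics/k7.png

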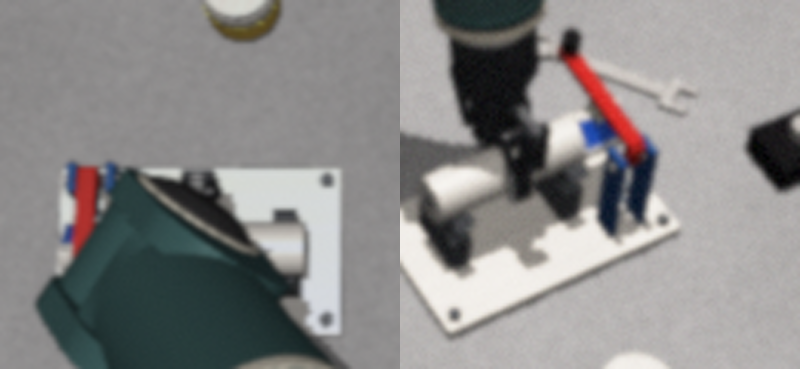

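send_rows:
  rows:
    - [[0, 2.0, -1.0], [-0.1, 0, 0], 1]
    - [[0, 4.2, -1.3], [-0.2, 0, 0], 1]
    - [[0, 5.2, -1.6], [-0.25, 0, 0], 1]
    - [[0, 5.2, -1.6], [-0.25, 0, 0], 1]

```text
t: 17.85
ee_pos: [0.5302, 0.1758, 0.07]
eef_rot: [0.174, 0.676, 0.694, 0.177]
force: [11.8, -5.7, 0.2]
width: 0.0427
```

```bash
python3 - <<'E'
from mv import *
st();print(rel(*tilt(-.5)))
p=r.camera("scene");cv2.imwrite("pics/f1.png",cv2.resize(p["frame"][150:250,350:470,::-1],None,fx=6,fy=6,interpolation=2))
E
```

```text
t 17.85 pos [0.5302 0.1758 0.07  ] x [-0.0244  0.9997 -0.003 ] z [ 0.4809  0.0091 -0.8767] F [11.7621 -5.663   0.194 ] T [-1.0822 -1.464  -0.7394] w 0.04268429294434659 q [-0.508   0.3952  0.0117  2.2476  1.3673  0.2239 -1.7846]
([0.5, 0.2, -0.7], [0.0018, 0.0029, 0.0009])
```

View pics/f1.png

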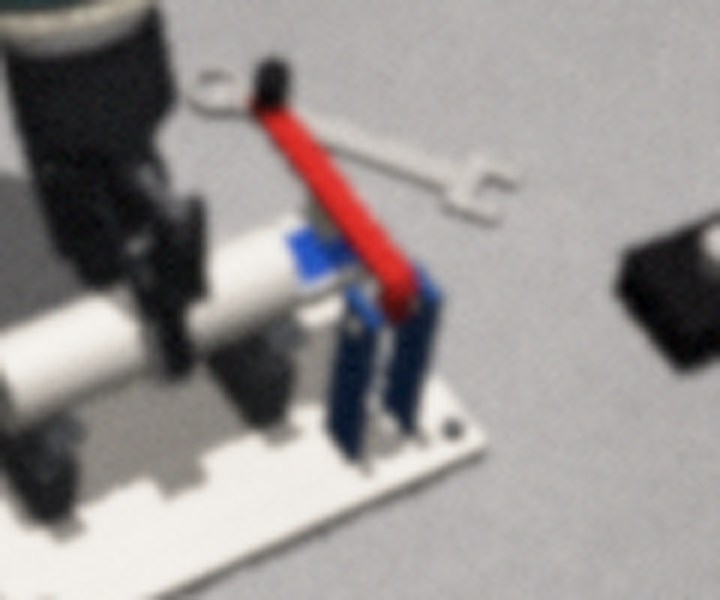

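```bash
cat > flat.py <<'E'
from mv import *
def corners(p,th,y0=.052,y1=.1):
    o=[]
    for y,a in((y0,-43.3),(y0,43.3),(y1,43.3),(y1,-43.3)):
        t=np.radians(th+a);o.append(SW(.022*np.sin(t),y,.09+.022*np.cos(t)))
    return proj(p,np.array(o))
if __name__=="__main__":
    tag=sys.argv[1];ths=[float(a) for a in sys.argv[2:]]
    for n,(x0,y0) in dict(scene=(375,165),top=(180,225)).items():
        p=r.camera(n);im=cv2.resize(p["frame"][:,:,::-1],None,fx=10,fy=10,interpolation=2)
        for t,c in zip(ths,((0,0,255),(0,255,0),(0,255,255))):
            cv2.polylines(im,[np.round((corners(p,t)+.5)*10).astype(int)],True,c,1)
        cv2.imwrite(f"pics/{tag}{n}.png",im[y0*10:y0*10+500,x0*10:x0*10+600])
E
python3 flat.py f2 27 15
```

```text
(no output)
```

View pics/f2scene.png

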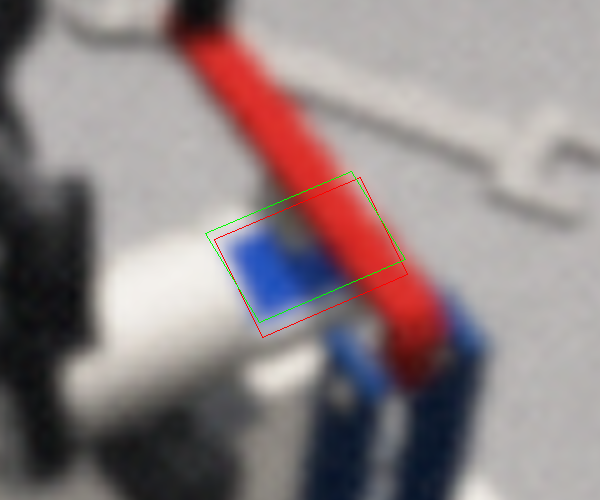

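View pics/f2top.png

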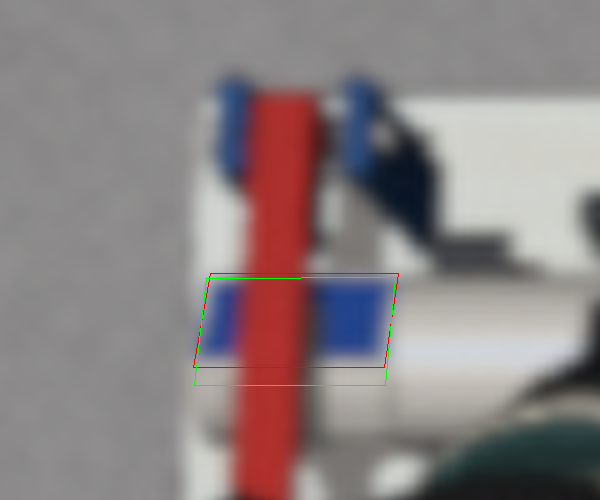

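```bash
python3 - <<'E'
from mv import *
for a in (-.4,-.3,-.2,-.1,0,.1,.2,.3):print(round(a,2),rel(*tilt(a)))
E
```

```text
-0.4 ([0.3, -2.2, -1.1], [0.1, 0.0029, 0.0014])
-0.3 ([0.3, -4.3, -1.4], [0.2, 0.003, 0.0012])
-0.2 ([0.3, -6.5, -2.0], [0.3, 0.003, 0.0011])
-0.1 ([0.3, -8.5, -2.7], [0.4, 0.0031, 0.001])
0 ([0.3, -10.5, -3.7], [0.5, 0.0031, 0.0008])
0.1 ([0.3, -12.4, -4.8], [0.6, 0.0032, 0.0006])
0.2 ([0.3, -14.1, -6.2], [0.7, 0.0032, 0.0005])
0.3 ([0.3, -15.7, -7.7], [0.8, 0.0033, 0.0003])
```

send_rows:
  rows:
    - [[0, 0, -0.8], [0, 0, 0], 0.6]
    - [[0, 0, -0.8], [0, 0, 0], 0.3]
    - [[0, 0, -0.8], [0, 0, 0], 0]
    - [[0, 0, -0.8], [0, 0, 0], 0]
    - [[0, -2.2, -1.1], [0.1, 0.003, 0.001], 0]
    - [[0, -4.3, -1.4], [0.2, 0.003, 0.001], 0]
    - [[0, -6.5, -2], [0.3, 0.003, 0.001], 0]
    - [[0, -8.5, -2.7], [0.4, 0.003, 0.001], 0]
    - [[0, -10.5, -3.7], [0.5, 0.003, 0.001], 0]
    - [[0, -12.4, -4.8], [0.6, 0.003, 0.001], 0]
    - [[0, -14.1, -6.2], [0.7, 0.003, 0], 0]
    - [[0, -15.7, -7.7], [0.8, 0.003, 0], 0]

```text
t: 19.2
ee_pos: [0.5133, 0.1751, 0.0698]
eef_rot: [-0.108, 0.69, 0.707, -0.107]
force: [-1.0, -0.8, -0.9]
width: 0.0852
```

```bash
python3 flat.py f3 27 15; python3 - <<'E'
from mv import *
st();print(rel(*tilt(.3)))
E
```

```text
t 19.3 pos [0.5136 0.175  0.0684] x [-0.0226  0.9997  0.0045] z [-0.2994 -0.0025 -0.9541] F [-0.9698 -1.4098 -0.6424] T [-0.0619 -0.3095 -0.0023] w 0.08561590498729393 q [ 0.072   0.7052 -0.5595  1.705   0.2565  1.1163 -0.5486]
([0.9, -0.8, -0.4], [-0.0041, -0.005, -0.0009])
```

View pics/f3scene.png

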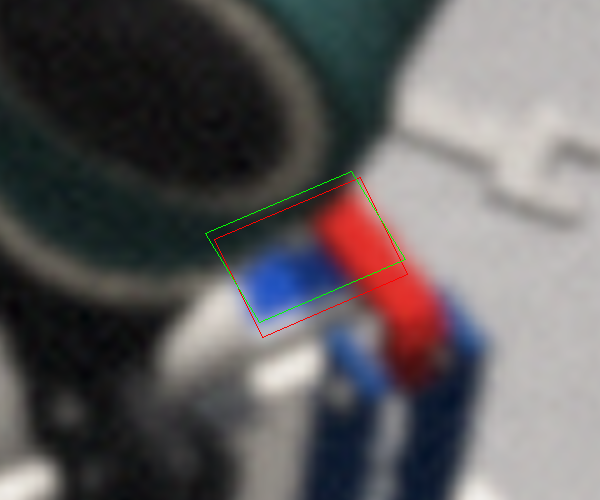

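View pics/f3top.png

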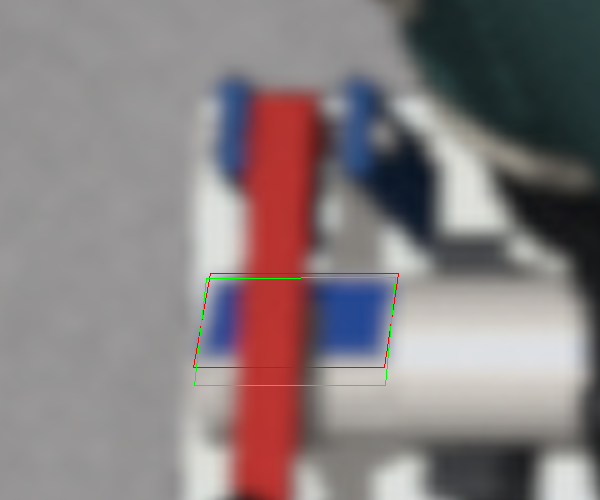

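send_rows:
  rows:
    - [[0, -0.8, -0.4], [0, -0.004, 0], 0.3]
    - [[0, -0.8, -0.4], [0, -0.004, 0], 0.6]
    - [[0, -0.8, -0.4], [0, -0.004, 0], 1]
    - [[0, -0.8, -0.4], [0, -0.004, 0], 1]
    - [[0, -0.8, -0.4], [0, -0.004, 0], 1]
    - [[0, -0.8, -0.4], [0, -0.004, 0], 1]
    - [[0, -0.8, -0.4], [0, -0.004, 0], 1]

```text
t: 20.0
ee_pos: [0.5134, 0.1759, 0.0708]
eef_rot: [-0.102, 0.69, 0.709, -0.105]
force: [9.5, 1.7, 0.3]
width: 0.0425
```

```bash
python3 - <<'E'
from mv import *
st();print(rel(*tilt(.3)))
for a in (.2,.1,0,-.1,-.18):print(round(a,2),rel(*tilt(a)))
E
```

```text
t 20.0 pos [0.5134 0.1759 0.0708] x [-0.0263  0.9997 -0.0004] z [-0.2905 -0.008  -0.9569] F [9.4986 1.6738 0.3374] T [ 0.0927 -2.2153 -0.0657] w 0.042451927090178296 q [ 0.0671  0.6968 -0.5587  1.7096  0.2607  1.1127 -0.5531]
([-0.0, 0.1, 1.9], [0.0052, 0.0007, 0.0012])
0.2 ([-0.0, 2.3, 1.8], [-0.0948, 0.0007, 0.0012])
0.1 ([-0.0, 4.5, 1.5], [-0.1948, 0.0006, 0.0013])
0 ([-0.0, 6.6, 1.0], [-0.2948, 0.0006, 0.0013])
-0.1 ([-0.0, 8.7, 0.2], [-0.3948, 0.0005, 0.0013])
-0.18 ([-0.0, 10.3, -0.5], [-0.4748, 0.0004, 0.0013])
```

send_rows:
  rows:
    - [[0, 2.9, 0.5], [-0.1, 0, 0], 1]
    - [[0, 5.1, 0.4], [-0.2, 0, 0], 1]
    - [[0, 7.2, 0], [-0.3, 0, 0], 1]
    - [[0, 9.2, -0.8], [-0.4, 0, 0], 1]
    - [[0, 10.8, -1.5], [-0.475, 0, 0], 1]
    - [[0, 10.8, -1.5], [-0.475, 0, 0], 1]

```text
t: 20.6
ee_pos: [0.5231, 0.1769, 0.0702]
eef_rot: [0.064, 0.694, 0.714, 0.066]
force: [3.8, 2.1, 5.1]
width: 0.0425
```

```bash
python3 flat.py f4 0; python3 - <<'E'
from mv import *
st();print(rel(*tilt(-.18)))
E
```

```text
t 20.7 pos [0.5232 0.1769 0.07  ] x [-0.0284  0.9996 -0.0001] z [ 0.1785  0.005  -0.9839] F [-3.2321 -0.1888 17.5259] T [-0.0868  0.1083  0.0547] w 0.042657917546330776 q [-0.0478  0.4729 -0.4477  2.0355  0.5187  0.5662 -0.833 ]
([-0.8, -0.1, 1.7], [-0.0005, -0.0005, 0.0033])
```

View pics/f4scene.png

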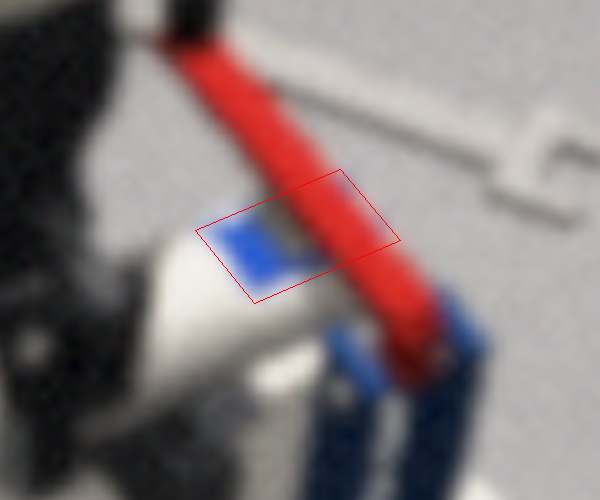

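View pics/f4top.png

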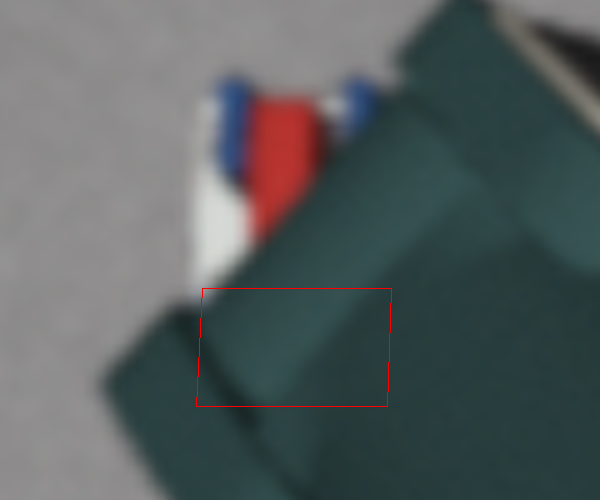

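```bash
python3 - <<'E'
from mv import *
for a in (-.1,0,.1,.2,.3):print(round(a,2),rel(*tilt(a)))
E
```

```text
-0.1 ([-0.8, -1.8, 1.6], [0.0795, -0.0004, 0.0033])
0 ([-0.7, -4.0, 1.3], [0.1795, -0.0002, 0.0034])
0.1 ([-0.7, -6.1, 0.8], [0.2795, -0.0001, 0.0034])
0.2 ([-0.7, -8.2, 0.1], [0.3795, 0.0001, 0.0034])
0.3 ([-0.7, -10.2, -0.8], [0.4795, 0.0003, 0.0034])
```

send_rows:
  rows:
    - [[0, 0, 0], [0, 0, 0], 0.6]
    - [[0, 0, 0], [0, 0, 0], 0.3]
    - [[0, 0, 0], [0, 0, 0], 0]
    - [[0, 0, 0], [0, 0, 0], 0]
    - [[-0.7, -1.8, 1], [0.08, 0, 0.003], 0]
    - [[-0.7, -4, 0.6], [0.18, 0, 0.003], 0]
    - [[-0.7, -6, 0], [0.28, 0, 0.003], 0]
    - [[-0.7, -8, -0.6], [0.38, 0, 0.003], 0]
    - [[-0.7, -10, -1.5], [0.48, 0, 0.003], 0]
    - [[-0.7, -10, -1.5], [0.48, 0, 0.003], 0]

```text
t: 21.7
ee_pos: [0.5134, 0.1744, 0.0668]
eef_rot: [-0.107, 0.691, 0.706, -0.11]
force: [-0.1, -1.5, -0.4]
width: 0.0855
```

```bash
python3 flat.py f5 0; python3 - <<'E'
from mv import *
st();print(rel(*tilt(.3)))
p=r.camera("top");np.save("pics/f5top.npy",p["frame"])
f=p["frame"].astype(float);b=f[:,:,2]-f[:,:,0]
print(np.round(b[248:272,199:222]).astype(int))
E
```

```text
t 21.8 pos [0.5124 0.175  0.0673] x [-0.0234  0.9997 -0.0009] z [-0.299  -0.0079 -0.9542] F [ 0.3051 -0.0004  0.067 ] T [ 0.0087 -0.2799 -0.0394] w 0.08576484045538042 q [ 0.0689  0.7054 -0.5593  1.7077  0.2614  1.1155 -0.5548]
([0.8, 0.1, -1.8], [-0.0037, 0.0004, -0.0017])
[[   1    1    0    0   -5  -35  -96 -139 -143 -143 -136 -104  -31   -1
    -4   -7   -7   -7   -5   -1    3    7   13]
 [   1    0   -1   -1   -7  -36  -96 -139 -143 -142 -137 -100  -28   -2
    -5   -7   -7   -7   -6   -3   -1    1    7]
 [   0    0   -1   -1   -8  -38 -100 -138 -142 -143 -135  -90  -20   -1
    -5   -6   -7   -7   -6   -3   -2    0    2]
 [   0    1   -1   -2   -8  -45 -107 -140 -143 -144 -135  -82  -19   -2
    -4   -7   -7   -7   -6   -4   -2   -2   -2]
 [  -1    0   -1   -2  -11  -52 -113 -141 -143 -143 -136  -89  -23   -4
    -5   -6   -6   -6   -5   -5   -4   -3   -4]
 [   3    6    9    9   -4  -52 -115 -141 -143 -144 -136  -95  -22    3
     6    6    5    5    4   -1   -5   -8   -6]
 [  15   33   48   50   25  -39 -112 -140 -143 -143 -135  -94  -11   37
    49   52   51   52   43   18  
[... 1355 characters left out ...]
4  -38  -93 -135 -144 -146 -142 -116  -56  -15   -7
    -8   -9   -8   -9   -8   -9   -8  -10  -10]
 [  -5   -8   -9  -15  -44  -98 -136 -143 -145 -142 -117  -57  -14   -8
    -7   -8   -7   -7   -6   -8   -8   -8   -8]
 [  -5   -6   -7  -15  -49 -105 -137 -144 -146 -143 -115  -53  -14   -7
    -7   -5   -4   -4   -4   -4   -6   -7   -6]
 [  -5   -5   -4  -12  -48 -107 -139 -144 -146 -144 -113  -47  -10   -6
    -5   -4   -4   -3   -3   -3   -4   -5   -4]
 [  -5   -5   -5  -11  -41 -100 -140 -144 -147 -143 -108  -40   -9   -6
    -6   -6   -6   -5   -5   -5   -5   -5   -4]
 [  -5   -4   -4  -11  -39  -98 -140 -145 -146 -142 -101  -30   -7   -6
    -6   -6   -7   -7   -6   -4   -4   -3   -2]]
```

View pics/f5scene.png

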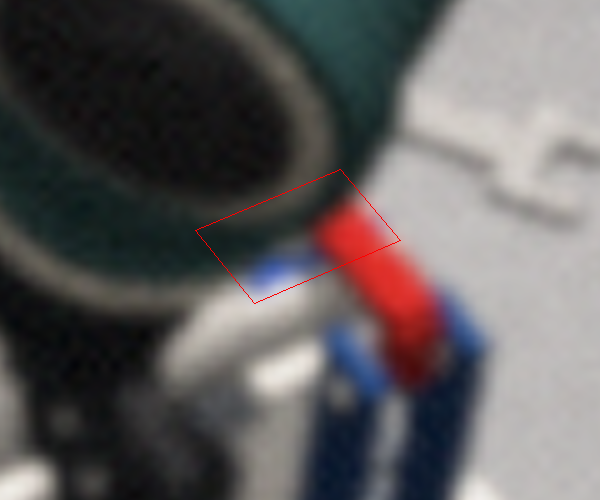

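View pics/f5top.png

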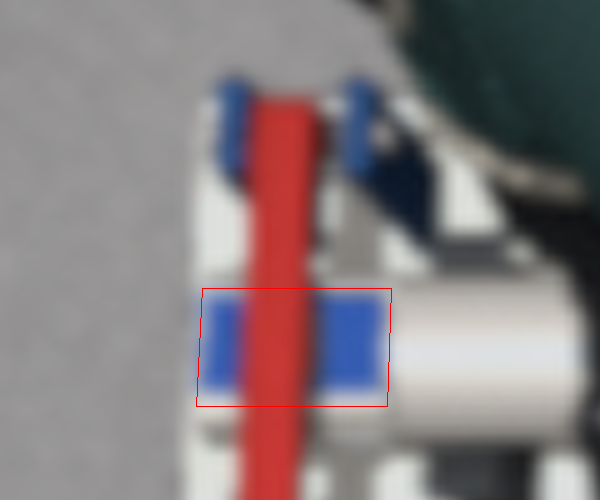

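```bash
python3 - <<'E'
from mv import *
p=r.camera("top")
f=np.load("pics/f5top.npy").astype(float)
g=f.mean(2)
for c in (221,226,229,232):
    print(c,np.round(g[245:276,c]).astype(int))
m=SW(0,0,.09)
h=cyl(p,m[0],m[1],SY,.09,y0=.0,y1=.05)
print(h[:,0].min(0),h[:,0].max(0))
for y in(.02,.03,.04,.05):
    a=np.linspace(0,2*np.pi,200);q=proj(p,np.array([SW(.022*np.cos(t),y,.09+.022*np.sin(t)) for t in a]));print(y,q.mean(0),q[:,1].min(),q[:,1].max())
for th in(-6,-3,0,3,6):
    print(th,[np.round(proj(p,np.array([SW(16e-3*np.sin(np.radians(th))+w*np.cos(np.radians(th)),.06,.09+16e-3*np.cos(np.radians(th))-w*np.sin(np.radians(th)))]))[0],2) for w in(-.015,-.012,0,.012,.015)])
E
```

```text
221 [ 28  28  38  66 115 167 191 170 158 173 187 196 205 216 222 223 221 215
 205 190 178 164 147 125 110 141 183 190 192 203 217]
226 [220 219 199 132  78  73  79 108 147 172 187 196 206 216 222 224 221 217
 205 192 178 164 148 120  80  62  60  64  66  68  88]
229 [102 133 152 114  78  79  81 107 148 173 187 195 206 217 222 223 222 216
 205 191 178 164 146 119  78  55  52  53  56  55  54]
232 [ 36  21  24  35  73 110 108 118 149 173 187 196 206 217 222 223 222 217
 205 191 177 163 146 118  72  39  37  43  50  53  62]
[218.7239 251.6643] [241.1424 268.8812]
0.02 [232.0699 260.2387] 251.6672806425528 268.8980087288465
0.03 [228.1579 260.2422] 251.67103573673035 268.9012087592007
0.04 [224.2462 260.2457] 251.67479058790263 268.9044085823089
0.05 [220.3347 260.2492] 251.67854519609338 268.9076081981914
-6 [array([215.11, 265.77]), array([215.13, 264.58]), array([215.22, 259.84]), array([215.31, 255.1 ]), array([215.33, 253.91])]
-3 [array([215.06, 265.41]), array([215.09, 264.23]), array([215.23, 259.5 ]), array([215.36, 254.79]), array([215.4 , 253.62])]
0 [array([215.01, 265.04]), array([215.05, 263.86]), array([215.24, 259.18]), array([215.42, 254.51]), array([215.47, 253.34])]
3 [array([214.96, 264.65]), array([215.02, 263.49]), array([215.25, 258.85]), array([215.48, 254.24]), array([215.54, 253.08])]
6 [array([214.92, 264.25]), array([214.99, 263.11]), array([215.27, 258.53]), array([215.55, 253.98]), array([215.62, 252.85])]
```

send_rows:
  rows:
    - [[0.5, 0.5, -1], [0, 0, 0], 0.3]
    - [[0.5, 0.5, -1], [0, 0, 0], 0.6]
    - [[0.5, 0.5, -1], [0, 0, 0], 1]
    - [[0.5, 0.5, -1], [0, 0, 0], 1]
    - [[0.5, 0.5, -1], [0, 0, 0], 1]
    - [[0.5, 0.5, -1], [0, 0, 0], 1]
    - [[0.5, 1.1, -1], [-0.025, 0, 0], 1]
    - [[0.5, 1.7, -1], [-0.05, 0, 0], 1]
    - [[0.5, 1.7, -1], [-0.05, 0, 0], 1]

```text
t: 22.8
ee_pos: [0.5142, 0.1756, 0.069]
eef_rot: [-0.088, 0.693, 0.71, -0.091]
force: [-3.5, 0.2, 8.7]
width: 0.043
```

```bash
cat > meas.py <<'E'
from mv import *
def edges(v,lo,hi,thr):
    a=np.interp(np.arange(lo,hi,.01),np.arange(len(v)),v);i=np.where(a>thr)[0];return lo+i[0]*.01,lo+i[-1]*.01
def meas():
    p=r.camera("top");f=p["frame"].astype(float);b=f[:,:,2]-f[:,:,0];g=f.mean(2)
    v=b[:,214:217].mean(1);a,c=edges(v,248,272,58)
    w=g[:,225:229].mean(1);e=edges(w,248,273,110)
    mid=(a+c)/2;th=(259.18-(mid-((e[0]+e[1])/2-260.29)))/.108
    print("blue",a,c,"sil",e,(e[0]+e[1])/2,"theta raw",(259.18-mid)/.108,"rel",th)
    return p
if __name__=="__main__":
    meas();meas();st()
E
python3 meas.py; python3 flat.py f6 0
```

```text
blue 254.35 264.11 sil (np.float64(248.0), np.float64(268.24)) 258.12 theta raw -0.4629629629630682 rel -20.55555555555581
blue 254.35 264.12 sil (np.float64(248.0), np.float64(268.23)) 258.115 theta raw -0.5092592592593225 rel -20.648148148148316
t 22.9 pos [0.5142 0.1757 0.069 ] x [-0.0239  0.9997 -0.0012] z [-0.2519 -0.0072 -0.9677] F [-4.2177 -1.3016 10.5228] T [-0.2462  1.0448  0.075 ] w 0.042644167334018455 q [ 0.0671  0.6785 -0.5583  1.7381  0.2762  1.0659 -0.5687]
```

View pics/f6top.png

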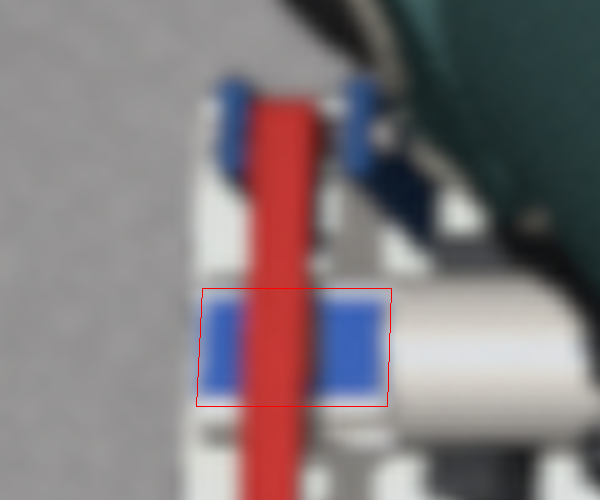

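send_rows:
  rows:
    - [[0, 0, 0], [0, 0, 0], 0.6]
    - [[0, 0, 0], [0, 0, 0], 0.3]
    - [[0, 0, 0], [0, 0, 0], 0]
    - [[0, 0, 0], [0, 0, 0], 0]
    - [[0, 0, 0], [0, 0, 0], 0]
    - [[0, 0, -30], [0, 0, 0], 0]
    - [[0, 0, -70], [0, 0, 0], 0]
    - [[0, 0, -110], [0, 0, 0], 0]
    - [[0, 0, -150], [0, 0, 0], 0]
    - [[0, 0, -150], [0, 0, 0], 0]

```text
t: 24.0
ee_pos: [0.5549, 0.1773, 0.2182]
eef_rot: [-0.087, 0.694, 0.71, -0.088]
force: [0.5, 1.1, -1.6]
width: 0.0854
```

```bash
python3 meas.py; python3 flat.py f7 0;python3 look.py l7; python3 - <<'E'
from mv import *
o=mk(SY+np.pi/2,0)
for q in((-.058,.0,.26),(-.058,.077,.26),(-.058,.077,.17),(-.058,.077,.155)): print(rel(SW(*q),o))
E
```

```text
blue 254.35 264.12 sil (np.float64(248.0), np.float64(268.26)) 258.13 theta raw -0.5092592592593225 rel -20.509259259259554
blue 254.35 264.11 sil (np.float64(248.0), np.float64(268.25)) 258.125 theta raw -0.4629629629630682 rel -20.509259259259554
t 24.1 pos [0.5525 0.1766 0.2138] x [-0.0233  0.9997 -0.0009] z [-0.251  -0.0067 -0.968 ] F [ 0.1849 -1.0921 -1.5388] T [-0.0094 -0.2355  0.0077] w 0.08517031807140873 q [ 0.0938  0.5634 -0.5989  1.5445  0.2035  1.3584 -0.5096]
([20.3, -99.4, -23.1], [-0.2568, 0.0012, -0.0015])
([97.3, -99.5, -23.2], [-0.2568, 0.0012, -0.0015])
([97.4, -76.7, 63.8], [-0.2568, 0.0012, -0.0015])
([97.5, -72.8, 78.3], [-0.2568, 0.0012, -0.0015])
```

View pics/f7top.png

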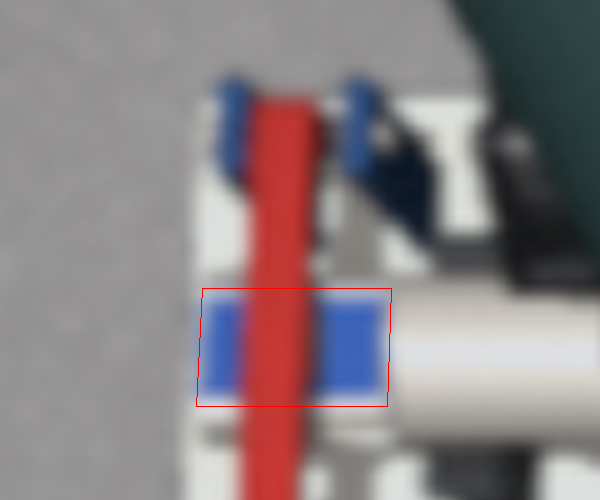

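View pics/l7.png

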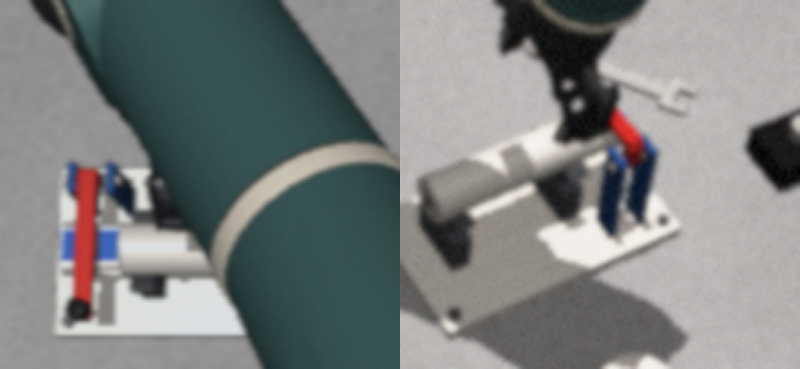

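send_rows:
  rows:
    - [[-10, -20, -40], [-0.1, 0, 0], 0.5]
    - [[-40, -50, -50], [-0.2, 0, 0], 1]
    - [[-70, -80, -55], [-0.257, 0, 0], 1]
    - [[-100, -100, -55], [-0.257, 0, 0], 1]
    - [[-130, -100, -55], [-0.257, 0, 0], 1]
    - [[-130, -100, -55], [-0.257, 0, 0], 1]

```text
t: 24.9
ee_pos: [0.472, 0.0408, 0.2919]
eef_rot: [0.002, 0.701, 0.714, -0.0]
force: [0.5, 0.6, -1.5]
width: 0.0004
```

```bash
cat > kp.py <<'E'
from mv import *
tag=sys.argv[1]
def K(a,o,z,y): return SW(.055-(np.cos(a)*o-np.sin(a)*z),y,.106+np.sin(a)*o+np.cos(a)*z)
for n,(x0,y0) in dict(scene=(375,145),top=(170,225)).items():
    p=r.camera(n);im=cv2.resize(p["frame"][:,:,::-1],None,fx=10,fy=10,interpolation=2)
    for a,c in((0,(0,255,0)),(.05,(0,255,255)),(.11,(255,0,255))):
        q=proj(p,np.array([K(a,.0,.026,.069),K(a,.121,.026,.069),K(a,.121,.026,.085),K(a,0,.026,.085)]))
        cv2.polylines(im,[np.round((q+.5)*10).astype(int)],True,c,1)
        q=proj(p,np.array([K(a,.113+.009*np.cos(t),.048,.077+.009*np.sin(t)) for t in np.linspace(0,6.3,30)]))
        cv2.polylines(im,[np.round((q+.5)*10).astype(int)],True,c,1)
    cv2.imwrite(f"pics/{tag}{n}.png",im[y0*10:y0*10+500,x0*10:x0*10+600])
st()
E
python3 kp.py q1
```

```text
t 25.0 pos [0.4723 0.0444 0.2917] x [-0.0224  0.9997 -0.001 ] z [ 0.0014 -0.001  -1.    ] F [-0.0861  0.5828 -0.9472] T [ 0.0317  0.0043 -0.0143] w -8.769247984137676e-05 q [ 0.3985  0.1177 -0.5997  1.8835  0.0737  1.1606 -0.2049]
```

View pics/q1scene.png

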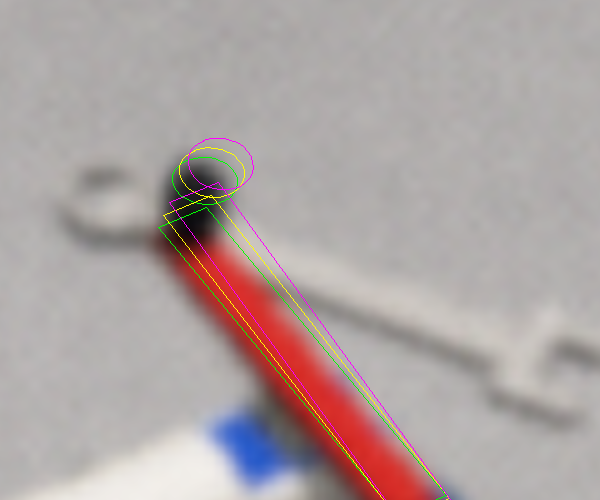

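View pics/q1top.png

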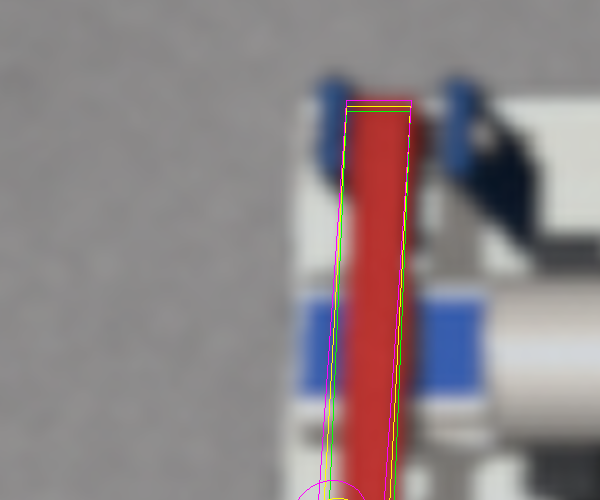

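```bash
python3 - <<'E'
from mv import *
o=mk(SY+np.pi/2,0)
for q in((-.058,.077,.2),(-.058,.077,.165),(-.058,.077,.156)): print(rel(SW(*q),o))
E
```

```text
([227.4, -8.3, 91.5], [0.0014, 0.001, -0.0026])
([227.5, -8.3, 126.5], [0.0014, 0.001, -0.0026])
([227.5, -8.3, 135.5], [0.0014, 0.001, -0.0026])
```

send_rows:
  rows:
    - [[45, -2, 20], [0, 0, 0], 1]
    - [[90, -4, 45], [0, 0, 0], 1]
    - [[135, -6, 70], [0, 0, 0], 1]
    - [[180, -8, 90], [0, 0, 0], 1]
    - [[215, -8, 92], [0, 0, 0], 1]
    - [[227, -8, 92], [0, 0, 0], 1]
    - [[227, -8, 105], [0, 0, 0], 1]
    - [[227, -8, 118], [0, 0, 0], 1]
    - [[227, -8, 126], [0, 0, 0], 1]
    - [[227, -8, 126], [0, 0, 0], 1]
    - [[227, -8, 126], [0, 0, 0], 1]

```text
t: 26.1
ee_pos: [0.4596, 0.2707, 0.1658]
eef_rot: [0.001, 0.699, 0.715, 0.0]
force: [1.0, -0.0, 1.3]
width: 0.0001
```

```bash
python3 look.py t1; python3 - <<'E'
from mv import *
st()
o=mk(SY+np.pi/2,0)
for q in((-.058,.077,.16),(-.058,.077,.154)): print(rel(SW(*q),o))
E
```

```text
t 26.2 pos [0.4598 0.2711 0.1663] x [-0.0229  0.9997 -0.0009] z [ 0.0027 -0.0008 -1.    ] F [0.4849 0.0772 0.737 ] T [ 0.001  -0.0092  0.0069] w -1.2349999638420852e-06 q [-0.0357  0.4079 -0.6833  1.8875  0.3152  0.9532 -0.8408]
([0.5, -0.7, 6.3], [0.0027, 0.0009, -0.0021])
([0.5, -0.7, 12.3], [0.0027, 0.0009, -0.0021])
```

View pics/t1.png

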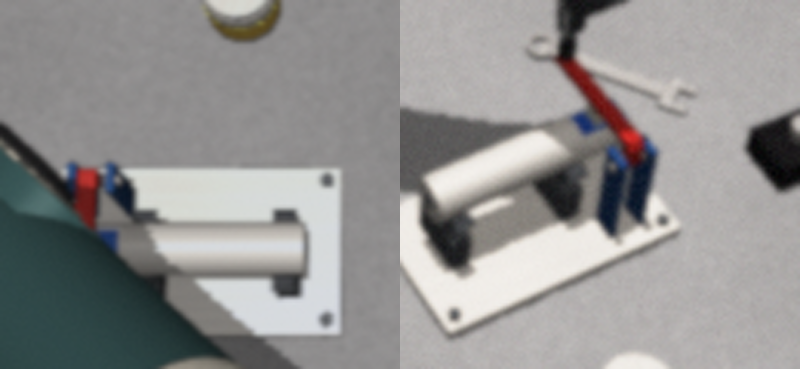

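The fingertips are just above the knob at (568,50). I'll lower them in small steps and feel for contact.

send_rows:
  rows:
    - [[0, 0, 5], [0, 0, 0], 1]
    - [[0, 0, 8], [0, 0, 0], 1]
    - [[0, 0, 10], [0, 0, 0], 1]
    - [[0, 0, 11], [0, 0, 0], 1]
    - [[0, 0, 11], [0, 0, 0], 1]

```text
t: 26.7
ee_pos: [0.4593, 0.2713, 0.1547]
eef_rot: [0.001, 0.699, 0.715, 0.0]
force: [-0.7, 0.3, 0.0]
width: -0.0004
```

send_rows:
  rows:
    - [[0, 0, 1], [0, 0, 0], 1]
    - [[0, 0, 1], [0, 0, 0], 1]

```text
t: 26.9
ee_pos: [0.4594, 0.2714, 0.1539]
eef_rot: [0.001, 0.699, 0.715, 0.0]
force: [0.1, 0.0, 2.0]
width: 0.0002
```

send_rows:
  rows:
    - [[0, 0, 1], [0, 0, 0], 1]
    - [[0, 0, 1], [0, 0, 0], 1]

```text
t: 27.1
ee_pos: [0.4592, 0.2715, 0.1531]
eef_rot: [0.001, 0.699, 0.715, 0.0]
force: [-4.5, -1.8, 9.3]
width: 0.0
```

send_rows:
  rows:
    - [[0, 0, -10], [0, 0, 0], 1]
    - [[0, 0, -40], [0, 0, 0], 1]
    - [[0, 0, -80], [0, 0, 0], 1]
    - [[-40, -20, -120], [0, 0, 0], 1]
    - [[-85, -40, -130], [0, 0, 0], 1]
    - [[-130, -60, -130], [0, 0, 0], 1]
    - [[-175, -80, -130], [0, 0, 0], 1]
    - [[-220, -90, -130], [0, 0, 0], 1]
    - [[-260, -90, -130], [0, 0, 0], 1]
    - [[-260, -90, -130], [0, 0, 0], 1]
    - [[-260, -90, -130], [0, 0, 0], 1]

```text
t: 28.2
ee_pos: [0.3753, 0.009, 0.2834]
eef_rot: [0.001, 0.699, 0.715, 0.001]
force: [0.6, 0.7, -0.2]
width: -0.0001
```

```bash
python3 meas.py; python3 flat.py f9 0;python3 kp.py q9; python3 - <<'E'
from mv import *
for n in("scene","top"):cv2.imwrite(f"pics/end_{n}.png",r.camera(n)["frame"][:,:,::-1])
E
```

```text
blue 254.45 264.03 sil (np.float64(248.0), np.float64(267.95)) 257.975 theta raw -0.5555555555555766 rel -21.99074074074074
blue 254.43 264.02 sil (np.float64(248.0), np.float64(267.98)) 257.99 theta raw -0.41666666666681407 rel -21.712962962963214
t 28.3 pos [0.3754 0.0102 0.2832] x [-0.0247  0.9997 -0.001 ] z [ 0.0024 -0.0009 -1.    ] F [-0.0946 -0.3833  0.2368] T [-0.0355  0.03    0.0207] w 0.00016395191330189515 q [ 0.4488 -0.1012 -0.5159  2.0947 -0.0539  1.1332 -0.0175]
t 28.5 pos [0.3753 0.0101 0.2829] x [-0.0251  0.9997 -0.0009] z [ 0.0018 -0.0009 -1.    ] F [ 0.0746  0.4553 -0.5134] T [-0.0167  0.0032 -0.0378] w 0.00016006172445492473 q [ 0.4483 -0.1006 -0.5153  2.095  -0.0536  1.1331 -0.0172]
```

View pics/end_scene.png

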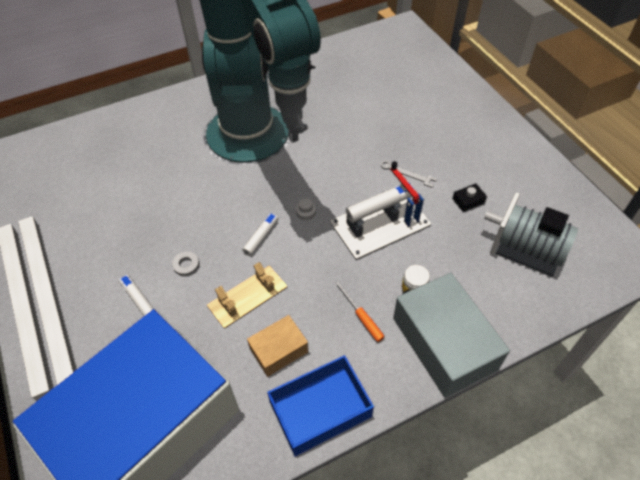

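View pics/end_top.png

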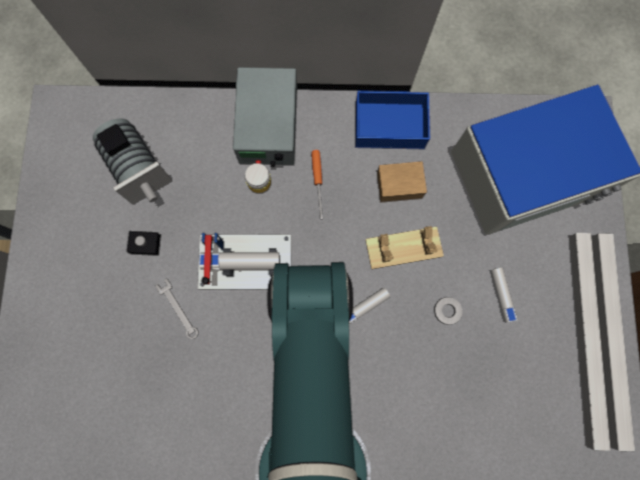

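View pics/f9top.png

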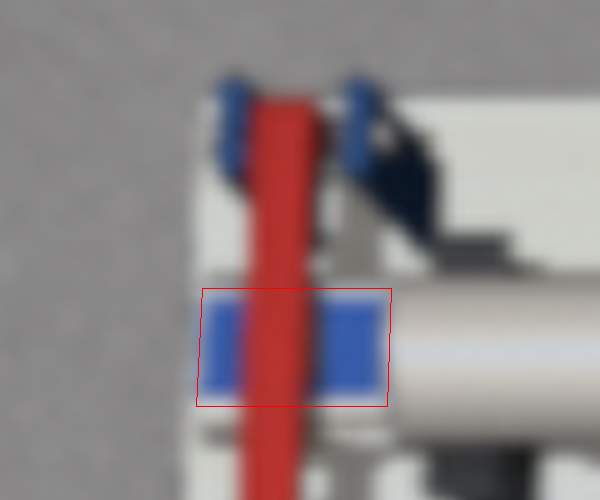

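View pics/q9scene.png

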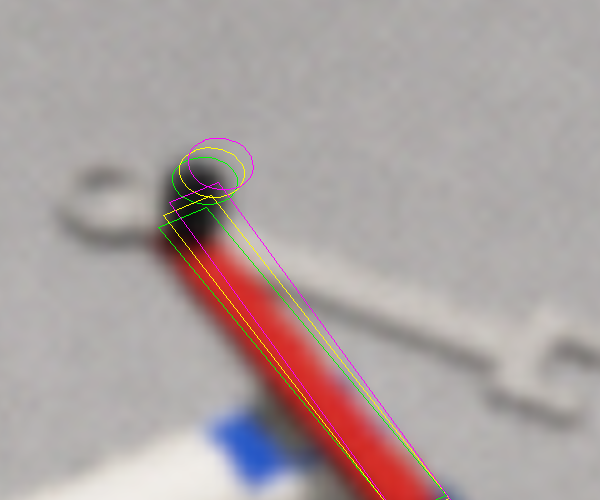

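The end pictures show the shaft in the V-blocks at (380,205), the blue flat facing up under the closed keeper, the bystanders unmoved, and the gripper well clear.

```bash
python3 -c "
from rig import r
print(r.close_job())"
```

```text
the job is handed in; nothing more can be done
None
```

The job is handed in. The shaft lies in the stand's V-blocks with its flat facing up, and the keeper is fully down on it. The robot is touching nothing. It took about 29 s of the 72 s allowed.

- **Placing:** I took the shaft from the cradle, seated it and let go while the keeper was still up.
- **Rolling:** I swung the keeper down and rolled the shaft about 110° in three grasps, including one small final correction.

**Last checks:**
- **Flat:** in the top picture it is within about 1° of straight up, both before and after the final touch on the keeper.
- **Keeper:** a light touch on its knob met resistance at 153.9 mm, against 154 mm when fully closed. The scene camera also shows it closed.
- **Shaft position:** it sits within about 2 mm of mid-length, and nothing else on the bench had moved.
- **Forces:** the highest reading I took was about 18 N, but I only read forces between moves.

**What failed or disagreed:**
- My check of the flat against the shaft's outline gave no valid number, because the bright bed plate confused the edge finder. The 1° figure therefore relies on the camera calibration. An earlier hand reading of the outline had agreed with that calibration to within 0.1 pixel.
- Partway through the roll, the scene camera suggested the flat was about 10° closer to up than the top camera did. I trusted the top camera, and the final keeper height bears that out.

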